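# Set washed casting cassettes to dry and start the timer

## Task

First clear the bottles that were left in the drying stand: stand each of them upright in the blue tray. Then take every cassette from the wash rack and lean it in the drying stand, all side by side and squarely facing the front, foot on the plate against the front stop lip and upper part resting on the back rail. When all are leaning, press the timer's plunger fully down to its stop and let it come back up; leave the wash bottle and the glass beaker where they are.

Things in the scene. Friction and masses are not known exactly. Their poses are not given: they have to be found in the camera images.
- drying_stand: fixed aluminium stand, 120 x 360 mm. Origin under its middle, x to the back, y along its width, z up. Plate top z = 5 mm; full-width front stop lip: inner face x = -40, top z = 20 mm; full-width 10 mm round back rail: axis x = 27, z = 105 mm; rail posts 112 mm high at y = +/-176 mm. A cassette on rail and lip leans about 0.47 rad off vertical, top to the back
- wash_rack: fixed white wash rack, 206 x 90 mm, with four 16 mm slots between upright ribs that end at z = 60 mm; slot floor at z = 6 mm. Origin under its centre; slots stacked along x at -75, -25, 25, 75 mm, each running along y. A slot may be empty
- tray: fixed blue tray, 310 x 272 mm (x, y) at the rim and 75 mm high, walls sloping outward, flat floor about 3 mm thick. Origin under its centre, z up; keep bottle axes within 95 mm (x) and 75 mm (y) of its centre to stand flat on the floor
- timer: white interval timer standing loose in front of the drying stand, box 70 x 70 x 40 mm, 0.8 kg, origin under its centre; the plunger sticks up from its middle
- plunger (a joint): spring plunger of the white timer (70 x 70 x 40 mm box): 0 = up, 0.012 m = down at its stop; the spring takes about 2 N at the start and 8 N at the stop and brings it back up
- plunger_top (a point): centre of the top of the plunger's black mushroom head (38 mm across, top 68 mm above the worktop when up); it is pressed straight down
- wash_bottle: bystander: squeeze wash bottle, 186 mm tall, origin under it
- glass_beaker: bystander: glass beaker, 74 mm tall, origin under it
- stray_bottle_1: screw-cap bottle, 44 mm in diameter, 90 to 94 mm tall, left standing in the drying stand (may be absent). Origin at the centre of its underside, z up its axis; its 34 mm wide cap starts about 70 mm above the origin; 0.11 kg
- stray_bottle_2: screw-cap bottle, 44 mm in diameter, 90 to 94 mm tall, left standing in the drying stand (may be absent). Origin at the centre of its underside, z up its axis; its 34 mm wide cap starts about 70 mm above the origin; 0.11 kg
- stray_bottle_3: screw-cap bottle, 44 mm in diameter, 90 to 94 mm tall, left standing in the drying stand (may be absent). Origin at the centre of its underside, z up its axis; its 34 mm wide cap starts about 70 mm above the origin; 0.11 kg
- stray_bottle_4: screw-cap bottle, 44 mm in diameter, 90 to 94 mm tall, left standing in the drying stand (may be absent). Origin at the centre of its underside, z up its axis; its 34 mm wide cap starts about 70 mm above the origin; 0.11 kg
- cassette_1: flat casting cassette 12 mm thick (its x), 60 mm wide (its y), 180 mm tall (its z), 0.15 kg, grey frame with a white pane, standing upright in a slot of the wash rack (may be absent). Origin at the centre of its foot, z up to its top edge; both faces are alike
- cassette_2: flat casting cassette 12 mm thick (its x), 60 mm wide (its y), 180 mm tall (its z), 0.15 kg, grey frame with a white pane, standing upright in a slot of the wash rack (may be absent). Origin at the centre of its foot, z up to its top edge; both faces are alike
- cassette_3: flat casting cassette 12 mm thick (its x), 60 mm wide (its y), 180 mm tall (its z), 0.15 kg, grey frame with a white pane, standing upright in a slot of the wash rack (may be absent). Origin at the centre of its foot, z up to its top edge; both faces are alike
- cassette_4: flat casting cassette 12 mm thick (its x), 60 mm wide (its y), 180 mm tall (its z), 0.15 kg, grey frame with a white pane, standing upright in a slot of the wash rack (may be absent). Origin at the centre of its foot, z up to its top edge; both faces are alike

How it is judged:
By the outcome, as a careful person would: the job done as asked, in the order asked, and still so for the second after the job is handed in, with the robot touching nothing.
Of stray_bottle_1, stray_bottle_2, stray_bottle_3, stray_bottle_4 only 2 to 4 are there at a start; the rules pass over those that are not, and their reading is None.
Of cassette_1, cassette_2, cassette_3, cassette_4 only 3 to 4 are there at a start; the rules pass over those that are not, and their reading is None.
At some moment in a run one of timer may be knocked a few centimetres aside while the robot is not near it.
It also fails if it takes over 210 s, if anything falls off the work surface, if the arm or the gripper's body presses on something with over 40 N, if the wrist force passes 120 N, or if a joint passes its speed limit or range.

## Robot

A 6-joint arm with a two-finger parallel gripper is mounted at the origin on a cart in front of the work surface, level with it; the furniture and walls round the work are solid. World frame = base frame: x ahead of the robot, y to its left, z up, the work surface at z = 0. Lengths are in m, angles in rad, forces in N, time in s.
With the tool pointing down it reaches from about 0.275 to 0.85 m from the base axis. Payload 5.2 kg.
Tool frame: the origin (TCP) lies on the centre line of the jaws, within the pads' length; the fingertips stand 19 mm ahead of it and the grasp point (between the pads) is the TCP; z points along the fingers, y is the direction in which the jaws open and shut (so a half turn about z gives the same grasp; the last joint's range is limited). The gripper opens to 85 mm and grips with 20 to 120 N. Pads are 22 mm wide; open, the fingers measure 114 mm over their backs; the gripper's body (76 mm by 85 mm) begins 54 mm behind the grasp point. The pads swing forward as they close: fully open they stand 13 mm farther back than shut.
Start: joints at [-1.526, 0.259, 1.535, -0, 1.348, -0.203], TCP at [0.135, -0.533, 0.25] pointing down, gripper open.
Joint ranges: [-3.14, 3.14], [-0.91, 2.08], [0.19, 2.58], [-1.22, 4.36], [0.22, 2.71], [-3.12, 3.12]. Speed limits (rad/s): [2.57, 2.57, 3.14, 3.14, 3.14, 3.14].

## Interface

Orientations are given as a 3x3 rotation matrix whose columns are the frame's x, y, z axes.
In Python, from cell import ctrl, capture, camera_info, job_done, spotter gives the robot as it stands.
- The arm moves only by the tool send_rows, never from a script. Its arguments are lists of equal length, an entry for each row: "angular": the turn, a rotation vector about the tool's x, y, z in degrees, a list of three; "travel": the shift along the tool's x, y, z in cm, a list of three; "claw": the finger opening in cm, from 0 to 8.54. In form: {"angular": [[ax, ay, az], ...], "travel": [[x, y, z], ...], "claw": [claw, ...]}. A call has 1 to 5 rows; each row shifts and turns the commanded pose from where the row before left it, along the tool's axes as they then stand; what a row does not reach is not made up. A row lasts 1/8 s, in which the tool goes at most 62.5 mm and 10.7 degrees, less where a joint would pass 70% of its speed; a pose out of reach is approached as far as the arm can. A call is refused whole if a number of a shift passes 6.25 or a number of a turn 10.7, either way. A call with a gripper value outside its range is refused whole. The fingers move at their own pace and stop on an object; "newtons" is the grip in N (left out, the last holds). Time passes only in rows, so rows that do not move let the fingers close. It gives the time, the measured TCP pose, the force and the opening at its end, in the units of the state.
- ctrl.state(): the state, without advancing time (a new reading comes with each control period).
- capture(name): name is "side" or "top" or "wrist"; returns (picture, depth): 400x640x3 uint8, red, green, blue; 400x640 float32, m along the optical axis (not along the pixel's ray), 0 where there is no reading.
- camera_info(name): a dict with "camera_matrix" (3x3 intrinsics, pixels), "R" (3x3) and "t" (3): a world point X has camera coordinates R X + t; the wrist camera has in their place "T_tool_cam" (4x4, takes a point from camera to tool coordinates, whose origin is the TCP and whose axes are the flange's). Camera axes: x right, y down, z forward; pixel columns grow to the right and rows downward; lengths in m; the calibration is good to about 2 mm. A picture is of the moment at which its call begins: read the wrist's pose just before it. camera_info takes no time and is no camera call.
- job_done(): hands the job in, once; it reports no verdict.
Trained networks look in the newest picture that a camera, given by its name, has taken for a name from the list of things; names that differ only in an ending like _2 or _b are one class to them, and where a whole thing is asked for, a point or a joint stands for the part that bears it (a point fixed in the world has none). Each returns a list of dicts, best first, with "conf" (0 to 1); they miss things now and then, are a little off and sometimes report something else, mostly with a low value. They report only what shows in the picture. A call takes as long as a camera call.
- spotter.look_for(target, camera): "rect" ([left, top, right, bottom] in pixels, round what is visible of it).
The state is a dict: "t": time; "q": joint angles; "dq": joint speeds; "joint_torque": joint torques, N m; "eef_pos": TCP position; "eef_rot": TCP orientation; "wrist_force": force on the tool from outside, world axes, zero at the start; "moment": the same for the moment, N m; "grip_width": finger opening in m.
Only numpy, scipy, OpenCV 4.12 (cv2) and the standard library are available. Lean on these libraries where they do the work, as an engineer would, in place of code of your own. Each camera call takes 0.05 s, during which the arm holds its last target. There are 200 camera calls.

## Working session

There is one attempt and no reset: what is moved stays moved. The work goes in short steps, Python scripts to look and compute and a tool call to move; the robot and the scene stay as the last step left them, time stands still between calls to the robot, and variables do not carry over. Pictures are saved under pics/ and viewed, about 12 in all and at most 16, crops included, and the job is handed in when it is done.

Besides the shell and the picture viewer there is one more tool, called after "Request:" by a JSON object that holds its "name" and its "arguments". send_rows: Moves the arm, as the interface text tells. Its arguments: {"type":"object","properties":{"angular":{"type":"array"},"travel":{"type":"array"},"claw":{"type":"array"},"newtons":{"type":"number"}},"required":["angular","travel","claw"]}

```bash
ls; mkdir -p pics
python3 - <<'E'
from cell import ctrl, capture, camera_info, spotter
import cv2, numpy as np
s=ctrl.state(); print(s['t'],s['eef_pos'],np.round(s['eef_rot'],3).tolist(),s['grip_width'])
for n in ['top','side']:
    im,d=capture(n); cv2.imwrite(f'pics/{n}0.png',im[:,:,::-1]); np.save(f'{n}d.npy',d); print(n,camera_info(n))
    for k in ['drying_stand','wash_rack','tray','timer','stray_bottle_1','cassette_1']:
        print(k,[(np.round(r['rect']).tolist(),round(r['conf'],2)) for r in spotter.look_for(k,n)])
print(camera_info('wrist'))
E
```

```text
pics
0.0 [ 0.13490621 -0.53268494  0.24948099] [[0.969, 0.245, -0.0], [0.245, -0.969, 0.002], [0.0, -0.002, -1.0]] 0.08545493820868326
top {'camera_matrix': array([[511.11370573,   0.        , 312.02449279],
       [  0.        , 511.11370573, 200.61441912],
       [  0.        ,   0.        ,   1.        ]]), 'R': array([[ 0.00830407, -0.99983116, -0.01639216],
       [-0.98748939, -0.00561796, -0.15758535],
       [ 0.15746666,  0.01749568, -0.98736931]]), 't': array([0.0393064 , 0.62891889, 1.67629506])}
drying_stand [([274.0, 200.0, 387.0, 241.0], 0.75), ([294.0, 262.0, 304.0, 267.0], 0.23)]
wash_rack []
tray [([156.0, 185.0, 246.0, 284.0], 0.96), ([315.0, 139.0, 335.0, 162.0], 0.55), ([286.0, 253.0, 310.0, 274.0], 0.42)]
timer [([288.0, 255.0, 310.0, 276.0], 0.94)]
stray_bottle_1 [([288.0, 221.0, 298.0, 232.0], 0.72), ([364.0, 213.0, 370.0, 226.0], 0.69), ([309.0, 216.0, 326.0, 233.0], 0.53), ([336.0, 215.0, 350.0, 228.0], 0.42)]
cassette_1 [([424.0, 238.0, 453.0, 252.0], 0.63), ([415.0, 212.0, 446.0, 226.0], 0.56), ([417.0, 224.0, 448.0, 235.0], 0.52), ([422.0, 259.0, 452.0, 26
[... 744 characters left out ...]
 0.57)]
cassette_1 [([280.0, 230.0, 300.0, 322.0], 0.93), ([344.0, 214.0, 366.0, 299.0], 0.67), ([321.0, 219.0, 347.0, 309.0], 0.65), ([305.0, 227.0, 325.0, 316.0], 0.63)]
{'camera_matrix': array([[348.29372771,   0.        , 310.5226487 ],
       [  0.        , 348.29372771, 197.79796124],
       [  0.        ,   0.        ,   1.        ]]), 'T_tool_cam': array([[ 2.36723277e-04, -9.65026132e-01, -2.62153598e-01,
         6.71295971e-02],
       [ 9.99999402e-01, -5.13671892e-05,  1.09208425e-03,
         3.44000098e-04],
       [-1.06735593e-03, -2.62153700e-01,  9.65025543e-01,
        -1.22784718e-01],
       [ 0.00000000e+00,  0.00000000e+00,  0.00000000e+00,
         1.00000000e+00]])}
```

Run:
```python
import cv2, numpy as np
a=cv2.imread('pics/top0.png')[130:300,150:480]; b=cv2.imread('pics/side0.png')[130:350,180:430]
a=cv2.resize(a,(800,412),interpolation=cv2.INTER_CUBIC); cv2.imwrite('pics/topc.png',a)
cv2.imwrite('pics/sidec.png',cv2.resize(b,(680,598),interpolation=cv2.INTER_CUBIC))
```

```text
(no output)
```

View pics/topc.png

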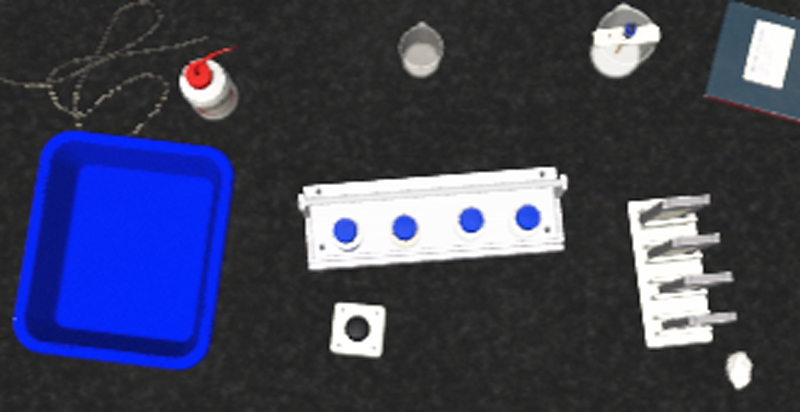

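View pics/sidec.png

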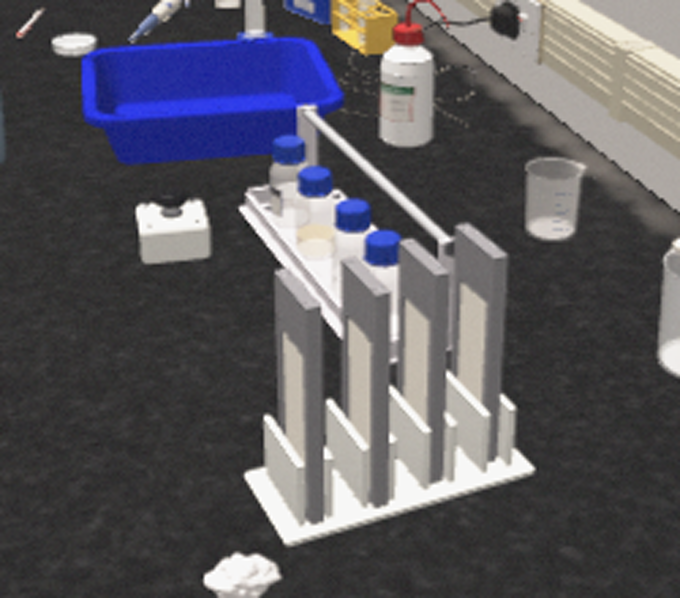

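```bash
cat > h.py <<'E'
import numpy as np, cv2
from cell import ctrl, capture, camera_info, spotter
def cam(name, st=None):
    i=camera_info(name); K=i['camera_matrix']
    if name!='wrist': return K,i['R'],i['t']
    s=st or ctrl.state(); T=np.eye(4); T[:3,:3]=s['eef_rot']; T[:3,3]=s['eef_pos']
    M=np.linalg.inv(T@i['T_tool_cam']); return K,M[:3,:3],M[:3,3]
def onz(c,uv,z):
    K,R,t=c; o=-R.T@t; d=R.T@np.linalg.inv(K)@np.array([uv[0],uv[1],1.]); return o+d*(z-o[2])/d[2]
def tri(c1,p1,c2,p2):
    A=[];b=[]
    for (K,R,t),p in ((c1,p1),(c2,p2)):
        P=K@np.c_[R,t]
        for k in (0,1): A.append(p[k]*P[2]-P[k])
    A=np.array(A); return np.linalg.lstsq(A[:,:3],-A[:,3],rcond=None)[0]
def proj(c,X):
    K,R,t=c; p=K@(R@np.asarray(X)+t); return p[:2]/p[2]
def cloud(c,d):
    K,R,t=c; v,u=np.mgrid[:d.shape[0],:d.shape[1]]
    p=np.stack([(u-K[0,2])*d/K[0,0],(v-K[1,2])*d/K[1,1],d],-1); return (p-t)@R
def blobs(im,lo,hi,amin=15):
    m=cv2.inRange(cv2.cvtColor(im,cv2.COLOR_BGR2HSV),np.array(lo),np.array(hi))
    n,l,s,c=cv2.connectedComponentsWithStats(m); return [(c[i],s[i]) for i in range(1,n) if s[i][4]>=amin]
E
python3 - <<'E'
from h import *
np.set_printoptions(precision=4,suppress=True)
ct,cs=cam('top'),cam('side')
t=cv2.imread('pics/top0.png'); s=cv2.imread('pics/side0.png')
bt=[b for b in blobs(t,(105,150,80),(130,255,255)) if 20<b[1][4]<300 and 200<b[0][1]<240]
bs=[b for b in blobs(s,(105,120,60),(130,255,255)) if 20<b[1][4]<300]
print([ (b[0],b[1][4]) for b in bs])
bt.sort(key=lambda b:b[0][0]); bs2=sorted([b for b in bs if 270<b[0][0]<335 and b[0][1]>175],key=lambda b:b[0][0])
for i,b in enumerate(bt):
    print(b[0],b[1][4],onz(ct,b[0],.092), tri(ct,b[0],cs,bs2[i][0]) if i<len(bs2) else '')
f=lambda x,y:(150+x/2.4242-.3,130+y/2.4235-.3)
for n,p,z in [('standRL',(304,187),.005),('RR',(556,168),.005),('FL',(310,270),.02),('FR',(564,249),.02),
 ('tray TL',(55,135),.075),('TR',(228,150),.075),('BL',(15,340),.075),('BR',(200,366),.075),('timer',(357,328),.068),
 ('rackTL',(629,203),.004),('BL',(648,346),.004),('BR',(712,340),.004),
 ('c1a',(690,205),.186),('c1b',(709,200),.186),('c2',(719,239),.186),('c3',(732,277),.186),('c4',(736,317),.186),('wash',(203,75),.18)]:
    print(n,onz(ct,f(*p),z))
for n,dd in (('top',ct),('side',cs)):
    P=cloud(dd,np.load(n+'d.npy')).reshape(-1,3)
    q=P[(P[:,2]>.165)&(P[:,2]<.2)&(P[:,1]<-.25)&(P[:,0]<.75)&(P[:,0]>.2)]
    print(n,len(q)); 
    if len(q):
        k=np.argsort(q[:,0]); print(q[k][::max(1,len(q)//25)])
E
```

```text
[(array([292.9912, 131.0263]), np.int32(114)), (array([295.5983, 196.0684]), np.int32(117)), (array([309.6015, 208.6165]), np.int32(133)), (array([442.7778, 212.6667]), np.int32(36)), (array([320.3333, 220.2971]), np.int32(138))]
[292.0588 224.9706] 68 [0.5409 0.1076 0.092 ] [0.5561 0.1076 0.05  ]
[316.4143 223.5714] 70 [0.546 0.028 0.092] [0.5664 0.0245 0.0449]
[343.9718 220.5634] 71 [ 0.5565 -0.0621  0.092 ] [ 0.5719 -0.0669  0.0523]
[367.2254 219.4366] 71 [ 0.5607 -0.1381  0.092 ] 
standRL [0.6132 0.1723 0.005 ]
RR [ 0.6427 -0.1875  0.005 ]
FL [0.4934 0.1602 0.02  ]
FR [ 0.5253 -0.1955  0.02  ]
tray TL [0.6738 0.5129 0.075 ]
TR [0.6539 0.272  0.075 ]
BL [0.3917 0.5527 0.075 ]
BR [0.3591 0.301  0.075 ]
timer [0.4116 0.091  0.068 ]
rackTL [ 0.5931 -0.2905  0.004 ]
BL [ 0.3919 -0.3126  0.004 ]
BR [ 0.4009 -0.4018  0.004 ]
c1a [ 0.5664 -0.3362  0.186 ]
c1b [ 0.573  -0.3605  0.186 ]
c2 [ 0.5232 -0.3715  0.186 ]
c3 [ 0.4753 -0.3862  0.186 ]
c4 [ 0.4252 -0.3895  0.186 ]
wash [0.7347 0.2915 0.18  ]
top 353
[[ 0.4169 -0.3352  0.1936]
 [ 0.4202 -0.3658  0.192 ]
 [ 0.4209 -0.3842  0.1787]
 [
[... 632 characters left out ...]
 0.4124 -0.3374  0.1671]
 [ 0.4154 -0.349   0.1749]
 [ 0.4175 -0.3703  0.1816]
 [ 0.4189 -0.3517  0.1863]
 [ 0.4216 -0.383   0.1855]
 [ 0.425  -0.3903  0.1785]
 [ 0.4294 -0.3881  0.1786]
 [ 0.4645 -0.3497  0.1733]
 [ 0.4662 -0.3568  0.1767]
 [ 0.4681 -0.3752  0.1774]
 [ 0.4702 -0.3863  0.1851]
 [ 0.4734 -0.3345  0.188 ]
 [ 0.477  -0.3839  0.1742]
 [ 0.512  -0.3185  0.1873]
 [ 0.5138 -0.3486  0.171 ]
 [ 0.5157 -0.3602  0.17  ]
 [ 0.5173 -0.3611  0.1767]
 [ 0.5198 -0.3593  0.1863]
 [ 0.5236 -0.3438  0.1867]
 [ 0.5287 -0.3695  0.1661]
 [ 0.5626 -0.3156  0.1803]
 [ 0.5643 -0.334   0.1664]
 [ 0.5657 -0.3411  0.1652]
 [ 0.5678 -0.3592  0.1828]
 [ 0.5716 -0.3301  0.1858]
 [ 0.5765 -0.3599  0.1729]]
```

Request:
{"name": "send_rows", "arguments": {"angular": [[0,0,9.5],[0,0,0],[0,0,0],[0,0,0],[0,0,0]], "travel": [[0,0,0],[3.8,-4,-0.4],[3.8,-4,-0.4],[3.8,-4,-0.4],[3.8,-4,-0.4]], "claw": [6.2,6.2,6.2,6.2,6.2], "newtons": 30}}

```text
t: 1.32
eef_pos: [0.2741, -0.3599, 0.2666]
eef_rot: [[0.997, 0.081, 0.0], [0.081, -0.997, -0.0], [0.0, 0.001, -1.0]]
wrist_force: [1.1, 0.0, -0.0]
grip_width: 0.0617
```

Request:
{"name": "send_rows", "arguments": {"angular": [[0,0,0],[0,0,0],[0,0,0],[0,0,0],[0,0,0]], "travel": [[3.8,-4,-0.4],[3.8,-4,-0.4],[3.8,-4,-0.4],[3.8,-4,-0.4],[3.8,-4,-0.4]], "claw": [6.2,6.2,6.2,6.2,6.2]}}

```text
t: 1.95
eef_pos: [0.4473, -0.1449, 0.2868]
eef_rot: [[0.997, 0.082, 0.001], [0.082, -0.997, -0.001], [0.001, 0.001, -1.0]]
wrist_force: [-0.4, -0.9, 1.1]
grip_width: 0.0623
```

Request:
{"name": "send_rows", "arguments": {"angular": [[0,0,0],[0,0,0],[0,0,0],[0,0,0],[0,0,0]], "travel": [[3.8,-4,-0.4],[3.8,-4,-0.4],[3.8,-4,-0.4],[0,0,0],[0,0,0]], "claw": [6.2,6.2,6.2,6.2,6.2]}}

```text
t: 2.58
eef_pos: [0.5497, -0.0175, 0.298]
eef_rot: [[0.997, 0.083, -0.001], [0.083, -0.997, -0.0], [-0.001, 0.0, -1.0]]
wrist_force: [1.2, 0.4, -0.6]
grip_width: 0.062
```

Run:
```python
from h import *
s=ctrl.state(); print(s['t'],s['eef_pos'],np.round(s['eef_rot'],3).tolist(),s['grip_width'],s['q'])
im,d=capture('wrist'); cv2.imwrite('pics/w1.png',im[:,:,::-1]); np.save('w1d.npy',d); np.savez('w1s.npz',p=s['eef_pos'],R=s['eef_rot'])
```

```text
2.575 [ 0.54969894 -0.01751509  0.29797725] [[0.997, 0.083, -0.001], [0.083, -0.997, -0.0], [-0.001, 0.0, -1.0]] 0.062005861634354315 [-2.34335294e-01  2.31946527e-01  1.45370359e+00 -5.95190122e-04
  1.45682788e+00  1.25358534e+00]
```

View pics/w1.png

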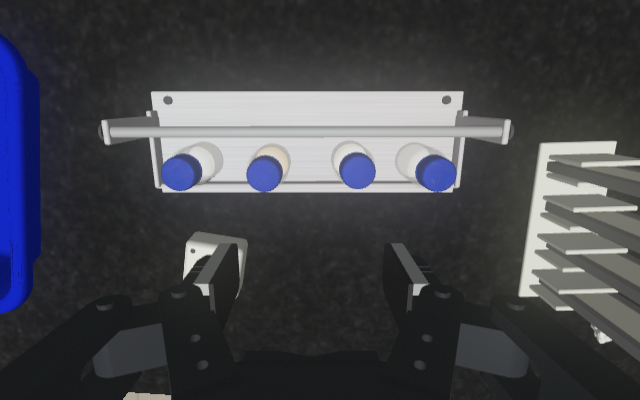

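Run:
```python
from h import *
np.set_printoptions(precision=4,suppress=True)
z=np.load('w1s.npz'); cw=cam('wrist',dict(eef_pos=z['p'],eef_rot=z['R'])); ct=cam('top')
im=cv2.imread('pics/w1.png'); t=cv2.imread('pics/top0.png')
bt=sorted([b for b in blobs(t,(105,150,80),(130,255,255)) if 20<b[1][4]<300 and 200<b[0][1]<240],key=lambda b:b[0][0])
bw=sorted([b for b in blobs(im,(105,120,60),(130,255,255),300) if 140<b[0][1]<200 and b[0][0]>100],key=lambda b:b[0][0])
for a,b in zip(bt,bw): print(b[0],b[1][4],onz(cw,b[0],.09),onz(ct,a[0],.09),tri(ct,a[0],cw,b[0]))
for n,p,zz in [('BL',(151.5,92),.005),('BR',(463,92),.005),('FLlip',(162,192),.02),('FRlip',(453,191.5),.02),('railL',(110,132),.11),('railR',(500,132),.11),('lip inner L',(165,182),.005),('lip inner R',(450,182),.005)]: print(n,onz(cw,p,zz))
P=cloud(cw,np.load('w1d.npy'))
for p in [(180,170),(264,172),(356,170),(436,173),(300,132),(200,132),(420,132),(250,110),(400,110)]: print(p,P[p[1],p[0]])
```

```text
[177.6659 173.8516] 883 [0.5403 0.1098 0.09  ] [0.5411 0.1078 0.09  ] [0.5408 0.1077 0.0944]
[262.9029 175.2457] 814 [0.5457 0.0277 0.09  ] [0.5462 0.028  0.09  ] [0.546  0.0279 0.0912]
[357.9479 172.2518] 826 [ 0.5562 -0.0635  0.09  ] [ 0.5567 -0.0622  0.09  ] [ 0.5565 -0.0624  0.0927]
[438.4485 174.7486] 883 [ 0.5603 -0.1414  0.09  ] [ 0.5609 -0.1383  0.09  ] [ 0.5605 -0.1381  0.0965]
BL [0.6137 0.1693 0.005 ]
BR [ 0.6432 -0.1853  0.005 ]
FLlip [0.5005 0.1545 0.02  ]
FRlip [ 0.5297 -0.1896  0.02  ]
railL [0.5776 0.161  0.11  ]
railR [ 0.606  -0.1807  0.11  ]
lip inner L [0.5091 0.1567 0.005 ]
lip inner R [ 0.538  -0.1903  0.005 ]
(180, 170) [0.5461 0.1045 0.0984]
(264, 172) [0.5497 0.0264 0.0935]
(356, 170) [ 0.5594 -0.0605  0.0961]
(436, 173) [ 0.5632 -0.1355  0.0984]
(300, 132) [ 0.5913 -0.0053  0.1082]
(200, 132) [0.5839 0.0829 0.1077]
(420, 132) [ 0.6001 -0.1109  0.109 ]
(250, 110) [0.6031 0.0564 0.0056]
(400, 110) [ 0.6175 -0.1169  0.0038]
```

Request:
{"name": "send_rows", "arguments": {"angular": [[0,0,0],[0,0,0],[0,0,0],[0,0,0],[0,0,0]], "travel": [[0,-4.2,0],[0.1,-4.2,0],[0,-4.2,0],[0,0,5.8],[0,0,5.8]], "claw": [6.2,6.2,6.2,6.2,6.2]}}

```text
t: 3.25
eef_pos: [0.5408, 0.1072, 0.1821]
eef_rot: [[0.997, 0.081, 0.003], [0.081, -0.997, -0.0], [0.003, 0.001, -1.0]]
wrist_force: [0.8, -0.1, -0.5]
grip_width: 0.062
```

Request:
{"name": "send_rows", "arguments": {"angular": [[0,0,0],[0,0,0],[0,0,0],[0,0,0],[0,0,0]], "travel": [[0,0,5.8],[0,0,5.8],[0,0,0],[0,0,0],[0,0,0]], "claw": [6.2,6.2,6.2,3.8,3.8]}}

```text
t: 3.88
eef_pos: [0.5428, 0.1078, 0.0692]
eef_rot: [[0.997, 0.081, 0.005], [0.081, -0.997, -0.0], [0.005, 0.0, -1.0]]
wrist_force: [0.7, 0.3, -0.9]
grip_width: 0.0416
```

Request:
{"name": "send_rows", "arguments": {"angular": [[0,0,0],[0,0,0],[0,0,0],[0,0,0],[0,0,0]], "travel": [[0,0,0],[0,0,0],[0,0,-4.5],[0,0,-4.5],[0,0,-4.5]], "claw": [3.8,3.8,3.8,3.8,3.8]}}

```text
t: 4.5
eef_pos: [0.5406, 0.1083, 0.2034]
eef_rot: [[0.997, 0.082, 0.001], [0.082, -0.997, -0.0], [0.001, 0.0, -1.0]]
wrist_force: [0.6, 0.1, -1.9]
grip_width: 0.0418
```

Request:
{"name": "send_rows", "arguments": {"angular": [[0,0,0],[0,0,0],[0,0,0],[0,0,0],[0,0,0]], "travel": [[1,-4.8,0],[1,-4.8,0],[1,-4.8,0],[1,-4.8,0],[0.8,-4.8,0]], "claw": [3.8,3.8,3.8,3.8,3.8]}}

```text
t: 5.12
eef_pos: [0.5689, 0.353, 0.202]
eef_rot: [[0.997, 0.082, 0.001], [0.082, -0.997, 0.0], [0.001, -0.0, -1.0]]
wrist_force: [0.9, -0.8, -2.2]
grip_width: 0.0419
```

Request:
{"name": "send_rows", "arguments": {"angular": [[0,0,0],[0,0,0],[0,0,0],[0,0,0],[0,0,0]], "travel": [[0.7,-4.8,0],[0.7,-4.8,0],[0,0,3.5],[0,0,4],[0,0,3]], "claw": [3.8,3.8,3.8,3.8,3.8]}}

```text
t: 5.75
eef_pos: [0.5741, 0.4482, 0.0948]
eef_rot: [[0.997, 0.083, -0.001], [0.083, -0.997, -0.001], [-0.001, 0.001, -1.0]]
wrist_force: [0.4, 0.2, -1.4]
grip_width: 0.0419
```

Request:
{"name": "send_rows", "arguments": {"angular": [[0,0,0],[0,0,0],[0,0,0]], "travel": [[0,0,2],[0,0,0.8],[0,0,0]], "claw": [3.8,3.8,3.8]}}

```text
t: 6.12
eef_pos: [0.5753, 0.4482, 0.0687]
eef_rot: [[0.997, 0.082, 0.0], [0.082, -0.997, 0.0], [0.0, -0.0, -1.0]]
wrist_force: [1.0, -0.4, -1.1]
grip_width: 0.0415
```

Request:
{"name": "send_rows", "arguments": {"angular": [[0,0,0],[0,0,0],[0,0,0],[0,0,0],[0,0,0]], "travel": [[0,0,0.2],[0,0,0],[0,0,0],[0,0,-5],[0,0,-5]], "claw": [3.8,6.2,6.2,6.2,6.2]}}

```text
t: 6.75
eef_pos: [0.5748, 0.448, 0.1671]
eef_rot: [[0.997, 0.082, -0.001], [0.082, -0.997, -0.001], [-0.001, 0.0, -1.0]]
wrist_force: [0.5, 1.0, 0.3]
grip_width: 0.0621
```

Request:
{"name": "send_rows", "arguments": {"angular": [[0,0,0],[0,0,0],[0,0,0],[0,0,0],[0,0,0]], "travel": [[0,0,-4],[-0.8,5.2,0],[-0.8,5.2,0],[-0.8,5.2,0],[-0.8,5.2,0]], "claw": [6.2,6.2,6.2,6.2,6.2]}}

```text
t: 7.38
eef_pos: [0.56, 0.2367, 0.2071]
eef_rot: [[0.997, 0.082, 0.002], [0.082, -0.997, 0.0], [0.002, -0.0, -1.0]]
wrist_force: [0.6, -0.8, 0.4]
grip_width: 0.0619
```

Request:
{"name": "send_rows", "arguments": {"angular": [[0,0,0],[0,0,0],[0,0,0],[0,0,0],[0,0,0]], "travel": [[-0.8,5.2,0],[-0.8,5.2,0],[-0.8,5.2,0],[-0.8,5.2,0],[0,0,0]], "claw": [6.2,6.2,6.2,6.2,6.2]}}

```text
t: 8.0
eef_pos: [0.5455, 0.0248, 0.207]
eef_rot: [[0.997, 0.077, 0.001], [0.077, -0.997, -0.001], [0.001, 0.001, -1.0]]
wrist_force: [0.2, 1.3, 0.3]
grip_width: 0.062
```

Request:
{"name": "send_rows", "arguments": {"angular": [[0,0,0],[0,0,0],[0,0,0],[0,0,0],[0,0,0]], "travel": [[0,-0.2,5],[0,0,5],[0,0,3.8],[0,0,0],[0,0,0]], "claw": [6.2,6.2,6.2,6.2,3.8]}}

```text
t: 8.62
eef_pos: [0.5465, 0.0306, 0.0699]
eef_rot: [[0.997, 0.083, 0.002], [0.083, -0.997, -0.0], [0.002, 0.001, -1.0]]
wrist_force: [0.0, -0.7, 0.5]
grip_width: 0.0449
```

Request:
{"name": "send_rows", "arguments": {"angular": [[0,0,0],[0,0,0],[0,0,0],[0,0,0],[0,0,0]], "travel": [[0,0,0],[0,0,0],[0,0,-4.5],[0,0,-4.5],[0,0,-4.5]], "claw": [3.8,3.8,3.8,3.8,3.8]}}

```text
t: 9.25
eef_pos: [0.5448, 0.0303, 0.2051]
eef_rot: [[0.997, 0.082, 0.0], [0.082, -0.997, 0.0], [0.0, -0.0, -1.0]]
wrist_force: [1.0, -0.2, -2.0]
grip_width: 0.0414
```

Request:
{"name": "send_rows", "arguments": {"angular": [[0,0,0],[0,0,0],[0,0,0],[0,0,0],[0,0,0]], "travel": [[-0.4,-5.4,0],[-0.4,-5.4,0],[-0.4,-5.4,0],[-0.4,-5.4,0],[-0.4,-5.4,0]], "claw": [3.8,3.8,3.8,3.8,3.8]}}

```text
t: 9.88
eef_pos: [0.5025, 0.2993, 0.2039]
eef_rot: [[0.997, 0.082, 0.001], [0.082, -0.997, 0.0], [0.001, -0.0, -1.0]]
wrist_force: [1.2, 0.2, -1.4]
grip_width: 0.0412
```

Request:
{"name": "send_rows", "arguments": {"angular": [[0,0,0],[0,0,0],[0,0,0],[0,0,0],[0,0,0]], "travel": [[-0.4,-5.4,0],[-0.4,-5.4,0],[-0.6,-5.4,0],[0,0,4],[0,0,4]], "claw": [3.8,3.8,3.8,3.8,3.8]}}

```text
t: 10.5
eef_pos: [0.4754, 0.4592, 0.1231]
eef_rot: [[0.996, 0.084, 0.001], [0.084, -0.996, 0.001], [0.001, -0.001, -1.0]]
wrist_force: [-0.3, 0.7, -1.4]
grip_width: 0.0416
```

Request:
{"name": "send_rows", "arguments": {"angular": [[0,0,0],[0,0,0],[0,0,0]], "travel": [[0,0,3],[0,0,2],[0,0,0]], "claw": [3.8,3.8,3.8]}}

```text
t: 10.88
eef_pos: [0.4746, 0.4572, 0.0716]
eef_rot: [[0.997, 0.082, -0.004], [0.082, -0.997, -0.002], [-0.004, 0.002, -1.0]]
wrist_force: [-0.6, 0.3, -1.3]
grip_width: 0.0413
```

Request:
{"name": "send_rows", "arguments": {"angular": [[0,0,0],[0,0,0],[0,0,0],[0,0,0],[0,0,0]], "travel": [[0,0,0.5],[0,0,0],[0,0,0],[0,0,-5],[0,0,-5]], "claw": [3.8,6.2,6.2,6.2,6.2]}}

```text
t: 11.5
eef_pos: [0.4757, 0.4579, 0.1696]
eef_rot: [[0.997, 0.082, -0.0], [0.082, -0.997, -0.0], [-0.0, 0.0, -1.0]]
wrist_force: [0.9, -0.5, 0.1]
grip_width: 0.0622
```

Request:
{"name": "send_rows", "arguments": {"angular": [[0,0,0],[0,0,0],[0,0,0],[0,0,0],[0,0,0]], "travel": [[0,0,-4],[0.4,5.3,0],[0.4,5.3,0],[0.4,5.3,0],[0.4,5.3,0]], "claw": [6.2,6.2,6.2,6.2,6.2]}}

```text
t: 12.12
eef_pos: [0.5095, 0.2466, 0.2093]
eef_rot: [[0.997, 0.082, 0.002], [0.082, -0.997, 0.0], [0.002, -0.0, -1.0]]
wrist_force: [0.7, -0.0, -0.0]
grip_width: 0.0616
```

Request:
{"name": "send_rows", "arguments": {"angular": [[0,0,0],[0,0,0],[0,0,0],[0,0,0],[0,0,0]], "travel": [[0.4,5.3,0],[0.4,5.3,0],[0.4,5.3,0],[0.4,5.3,0],[0.4,5.3,0]], "claw": [6.2,6.2,6.2,6.2,6.2]}}

```text
t: 12.75
eef_pos: [0.5512, -0.0162, 0.2094]
eef_rot: [[0.997, 0.082, 0.002], [0.082, -0.997, -0.0], [0.002, 0.0, -1.0]]
wrist_force: [0.1, 0.9, 0.6]
grip_width: 0.062
```

Request:
{"name": "send_rows", "arguments": {"angular": [[0,0,0],[0,0,0]], "travel": [[0.2,5,0],[0,0,0]], "claw": [6.2,6.2]}}

```text
t: 13.0
eef_pos: [0.5576, -0.0678, 0.209]
eef_rot: [[0.997, 0.077, 0.002], [0.077, -0.997, -0.001], [0.002, 0.002, -1.0]]
wrist_force: [-0.0, 0.1, 1.4]
grip_width: 0.0622
```

Request:
{"name": "send_rows", "arguments": {"angular": [[0,0,0],[0,0,0],[0,0,0],[0,0,0],[0,0,0]], "travel": [[0,-0.2,5],[0,0,5],[0,0,4],[0,0,0],[0,0,0]], "claw": [6.2,6.2,6.2,6.2,3.8]}}

```text
t: 13.62
eef_pos: [0.5578, -0.0618, 0.07]
eef_rot: [[0.997, 0.083, 0.002], [0.083, -0.997, -0.001], [0.002, 0.001, -1.0]]
wrist_force: [-0.0, 0.6, 1.6]
grip_width: 0.0453
```

Request:
{"name": "send_rows", "arguments": {"angular": [[0,0,0],[0,0,0],[0,0,0],[0,0,0],[0,0,0]], "travel": [[0,0,0],[0,0,0],[0,0,-4.5],[0,0,-4.5],[0,0,-4.5]], "claw": [3.8,3.8,3.8,3.8,3.8]}}

```text
t: 14.25
eef_pos: [0.5567, -0.0621, 0.2054]
eef_rot: [[0.997, 0.082, 0.001], [0.082, -0.997, -0.0], [0.001, 0.0, -1.0]]
wrist_force: [0.3, -0.3, -0.8]
grip_width: 0.0424
```

Request:
{"name": "send_rows", "arguments": {"angular": [[0,0,0],[0,0,0],[0,0,0],[0,0,0],[0,0,0]], "travel": [[0.5,-5.2,0],[0.5,-5.2,0],[0.5,-5.2,0],[0.5,-5.2,0],[0.5,-5.2,0]], "claw": [3.8,3.8,3.8,3.8,3.8]}}

```text
t: 14.88
eef_pos: [0.5604, 0.2007, 0.2041]
eef_rot: [[0.997, 0.082, 0.001], [0.082, -0.997, 0.0], [0.001, 0.0, -1.0]]
wrist_force: [0.1, 0.1, -1.2]
grip_width: 0.0423
```

Request:
{"name": "send_rows", "arguments": {"angular": [[0,0,0],[0,0,0],[0,0,0],[0,0,0],[0,0,0]], "travel": [[0.5,-5.2,0],[0.5,-5.2,0],[0.5,-5.2,0],[0,0,4],[0,0,4]], "claw": [3.8,3.8,3.8,3.8,3.8]}}

```text
t: 15.5
eef_pos: [0.5626, 0.3571, 0.1234]
eef_rot: [[0.996, 0.084, 0.002], [0.084, -0.996, 0.001], [0.002, -0.001, -1.0]]
wrist_force: [-0.3, -0.3, -1.4]
grip_width: 0.0422
```

Request:
{"name": "send_rows", "arguments": {"angular": [[0,0,0],[0,0,0],[0,0,0]], "travel": [[0,0,3],[0,0,2],[0,0,0]], "claw": [3.8,3.8,3.8]}}

```text
t: 15.88
eef_pos: [0.5614, 0.3552, 0.0718]
eef_rot: [[0.997, 0.082, -0.003], [0.082, -0.997, -0.001], [-0.003, 0.001, -1.0]]
wrist_force: [-0.6, -0.5, -0.5]
grip_width: 0.0423
```

Request:
{"name": "send_rows", "arguments": {"angular": [[0,0,0],[0,0,0],[0,0,0],[0,0,0],[0,0,0]], "travel": [[0,0,0.5],[0,0,0],[0,0,0],[0,0,-5],[0,0,-5]], "claw": [3.8,6.2,6.2,6.2,6.2]}}

```text
t: 16.5
eef_pos: [0.5623, 0.3557, 0.1695]
eef_rot: [[0.997, 0.082, -0.001], [0.082, -0.997, -0.0], [-0.001, 0.0, -1.0]]
wrist_force: [1.0, 1.3, 0.1]
grip_width: 0.0618
```

Request:
{"name": "send_rows", "arguments": {"angular": [[0,0,0],[0,0,0],[0,0,0],[0,0,0],[0,0,0]], "travel": [[0,0,-4],[-0.4,5.4,0],[-0.5,5.4,0],[-0.4,5.4,0],[-0.5,5.4,0]], "claw": [6.2,6.2,6.2,6.2,6.2]}}

```text
t: 17.12
eef_pos: [0.5624, 0.1375, 0.2093]
eef_rot: [[0.997, 0.082, 0.002], [0.082, -0.997, 0.0], [0.002, 0.0, -1.0]]
wrist_force: [0.8, 0.3, 0.3]
grip_width: 0.0621
```

Request:
{"name": "send_rows", "arguments": {"angular": [[0,0,0],[0,0,0],[0,0,0],[0,0,0],[0,0,0]], "travel": [[-0.4,5.4,0],[-0.5,5.4,0],[-0.4,5.4,0],[-0.5,5.4,0],[-0.5,5.4,0]], "claw": [6.2,6.2,6.2,6.2,6.2]}}

```text
t: 17.75
eef_pos: [0.5615, -0.1338, 0.2093]
eef_rot: [[0.997, 0.082, 0.002], [0.082, -0.997, -0.001], [0.002, 0.001, -1.0]]
wrist_force: [0.4, 0.4, 1.2]
grip_width: 0.0624
```

Request:
{"name": "send_rows", "arguments": {"angular": [[0,0,0],[0,0,0]], "travel": [[0,0.3,0],[0,0,0]], "claw": [6.2,6.2]}}

```text
t: 18.0
eef_pos: [0.5617, -0.1349, 0.2087]
eef_rot: [[0.997, 0.081, 0.001], [0.081, -0.997, 0.0], [0.001, -0.0, -1.0]]
wrist_force: [0.1, 0.8, -0.3]
grip_width: 0.0624
```

Request:
{"name": "send_rows", "arguments": {"angular": [[0,0,0],[0,0,0],[0,0,0],[0,0,0],[0,0,0]], "travel": [[0,0.4,5],[0,0,5],[0,0,4],[0,0,0],[0,0,0]], "claw": [6.2,6.2,6.2,6.2,3.8]}}

```text
t: 18.62
eef_pos: [0.5632, -0.1383, 0.07]
eef_rot: [[0.997, 0.083, 0.002], [0.083, -0.997, -0.001], [0.002, 0.001, -1.0]]
wrist_force: [0.4, -2.3, 0.7]
grip_width: 0.0455
```

Request:
{"name": "send_rows", "arguments": {"angular": [[0,0,0],[0,0,0],[0,0,0],[0,0,0],[0,0,0]], "travel": [[0,0,0],[0,0,0],[0,0,-4.5],[0,0,-4.5],[0,0,-4.5]], "claw": [3.8,3.8,3.8,3.8,3.8]}}

```text
t: 19.25
eef_pos: [0.5619, -0.1389, 0.2053]
eef_rot: [[0.997, 0.082, 0.001], [0.082, -0.997, -0.0], [0.001, 0.0, -1.0]]
wrist_force: [1.2, -0.1, -2.6]
grip_width: 0.0423
```

Request:
{"name": "send_rows", "arguments": {"angular": [[0,0,0],[0,0,0],[0,0,0],[0,0,0],[0,0,0]], "travel": [[-0.5,-5.2,0],[-0.5,-5.2,0],[-0.5,-5.2,0],[-0.5,-5.2,0],[-0.5,-5.2,0]], "claw": [3.8,3.8,3.8,3.8,3.8]}}

```text
t: 19.88
eef_pos: [0.5154, 0.1196, 0.204]
eef_rot: [[0.997, 0.081, 0.001], [0.081, -0.997, 0.0], [0.001, 0.0, -1.0]]
wrist_force: [1.5, 0.1, -1.0]
grip_width: 0.0423
```

Request:
{"name": "send_rows", "arguments": {"angular": [[0,0,0],[0,0,0],[0,0,0],[0,0,0],[0,0,0]], "travel": [[-0.5,-5.2,0],[-0.5,-5.2,0],[-0.6,-5.2,0],[-0.6,-5.2,0],[-0.6,-5.2,0]], "claw": [3.8,3.8,3.8,3.8,3.8]}}

```text
t: 20.5
eef_pos: [0.4662, 0.3766, 0.204]
eef_rot: [[0.997, 0.082, 0.001], [0.082, -0.997, 0.0], [0.001, -0.0, -1.0]]
wrist_force: [1.1, 0.8, -1.2]
grip_width: 0.0421
```

Request:
{"name": "send_rows", "arguments": {"angular": [[0,0,0],[0,0,0],[0,0,0],[0,0,0],[0,0,0]], "travel": [[0,0,4],[0,0,4],[0,0,3],[0,0,2],[0,0,0]], "claw": [3.8,3.8,3.8,3.8,3.8]}}

```text
t: 21.12
eef_pos: [0.4656, 0.3743, 0.072]
eef_rot: [[0.997, 0.082, -0.003], [0.082, -0.997, -0.002], [-0.003, 0.001, -1.0]]
wrist_force: [0.1, 0.2, -2.3]
grip_width: 0.0417
```

Request:
{"name": "send_rows", "arguments": {"angular": [[0,0,0],[0,0,0],[0,0,0],[0,0,0],[0,0,0]], "travel": [[0,0,0.5],[0,0,0],[0,0,0],[0,0,-5],[0,0,-5]], "claw": [3.8,6.2,6.2,6.2,6.2]}}

```text
t: 21.75
eef_pos: [0.4665, 0.3749, 0.1696]
eef_rot: [[0.997, 0.082, -0.0], [0.082, -0.997, -0.0], [-0.001, 0.0, -1.0]]
wrist_force: [-0.0, -0.2, 0.2]
grip_width: 0.0617
```

Request:
{"name": "send_rows", "arguments": {"angular": [[0,0,0],[0,0,0],[0,0,-10],[0,0,-10],[0,0,-10]], "travel": [[0,0,-5],[0,0,-5],[0,0,0],[0,0,0],[0,0,0]], "claw": [3,3,3,3,3]}}

```text
t: 22.38
eef_pos: [0.4667, 0.375, 0.2693]
eef_rot: [[0.819, 0.574, 0.001], [0.574, -0.819, 0.001], [0.002, 0.0, -1.0]]
wrist_force: [-0.6, 0.3, -1.4]
grip_width: 0.0304
```

Request:
{"name": "send_rows", "arguments": {"angular": [[0,0,-10.2],[0,0,-10.2],[0,0,-10.2],[0,0,-10.2],[0,0,-10.2]], "travel": [[0,0,0],[0,0,0],[0,0,0],[0,0,0],[0,0,0]], "claw": [3,3,3,3,3]}}

```text
t: 23.0
eef_pos: [0.4667, 0.375, 0.2691]
eef_rot: [[0.069, 0.998, 0.001], [0.998, -0.069, 0.001], [0.001, 0.001, -1.0]]
wrist_force: [-0.3, -0.6, 0.1]
grip_width: 0.0303
```

Request:
{"name": "send_rows", "arguments": {"angular": [[0,0,-10.4],[0,0,0],[0,0,0],[0,0,0],[0,0,0]], "travel": [[0,0,0],[-5.5,-0.4,-0.6],[-5.5,-0.4,-0.6],[-5.5,-0.4,-0.6],[-5.5,-0.4,-0.6]], "claw": [3,3,3,3,3]}}

```text
t: 23.62
eef_pos: [0.474, 0.153, 0.2933]
eef_rot: [[-0.107, 0.994, 0.002], [0.994, 0.107, 0.0], [-0.0, 0.002, -1.0]]
wrist_force: [1.1, -0.7, 0.4]
grip_width: 0.0301
```

Request:
{"name": "send_rows", "arguments": {"angular": [[0,0,0],[0,0,0],[0,0,0],[0,0,0],[0,0,0]], "travel": [[-5.5,-0.4,-0.6],[-5.5,-0.4,-0.6],[-5.5,-0.4,-0.6],[-5.5,-0.4,-0.6],[-5.5,-0.4,-0.6]], "claw": [3,3,3,3,3]}}

```text
t: 24.25
eef_pos: [0.4832, -0.1228, 0.3235]
eef_rot: [[-0.106, 0.994, 0.002], [0.994, 0.106, -0.001], [-0.001, 0.002, -1.0]]
wrist_force: [1.4, 0.5, 0.3]
grip_width: 0.0302
```

Request:
{"name": "send_rows", "arguments": {"angular": [[0,0,0],[0,0,0],[0,0,0],[0,0,0],[0,0,0]], "travel": [[-5.5,-0.3,-0.6],[-5.5,-0.3,-0.6],[-5.5,-0.3,-0.6],[-5.5,-0.3,-0.6],[0,0,0]], "claw": [3,3,3,3,3]}}

```text
t: 24.88
eef_pos: [0.4943, -0.3451, 0.3462]
eef_rot: [[-0.102, 0.995, 0.0], [0.995, 0.102, -0.001], [-0.001, -0.0, -1.0]]
wrist_force: [0.2, 0.5, -0.3]
grip_width: 0.0297
```

Run:
```python
from h import *
s=ctrl.state(); print(s['t'],s['eef_pos'],np.round(s['eef_rot'],3).tolist(),s['grip_width'],np.round(s['q'],2))
im,d=capture('wrist'); np.save('w2d.npy',d); np.savez('w2s.npz',p=s['eef_pos'],R=s['eef_rot'])
t,dt=capture('top'); cv2.imwrite('pics/w2.png',im[:,:,::-1]);cv2.imwrite('pics/top2.png',t[:,:,::-1])
c=cv2.resize(t[180:290,150:350],(640,352),interpolation=cv2.INTER_CUBIC)
cv2.imwrite('pics/v3.png',np.vstack([im[:, :, ::-1],c[:150,:,::-1]*0+c[50:200,:,::-1]]))
```

```text
24.875 [ 0.49430118 -0.34507098  0.3461765 ] [[-0.102, 0.995, 0.0], [0.995, 0.102, -0.001], [-0.001, -0.0, -1.0]] 0.029740115612365545 [-0.79  0.31  1.23 -0.    1.6  -0.9 ]
```

View pics/v3.png

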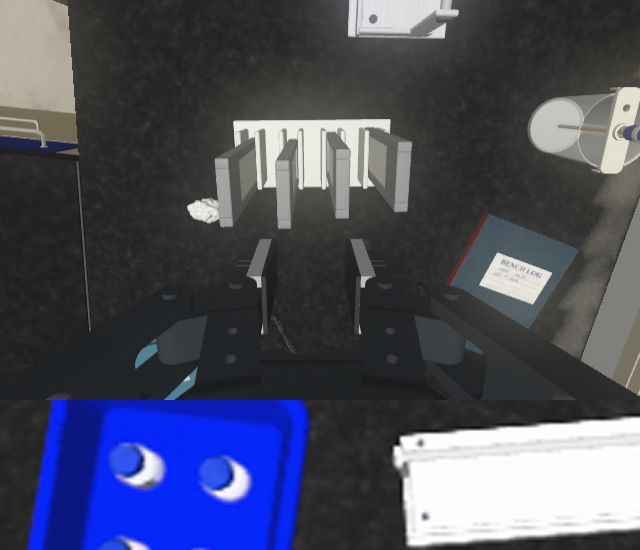

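Run:
```python
from h import *
np.set_printoptions(precision=4,suppress=True)
z=np.load('w2s.npz'); cw=cam('wrist',dict(eef_pos=z['p'],eef_rot=z['R']))
P=cloud(cw,np.load('w2d.npy'))[:240].reshape(-1,3); print('ground z',np.median(P[(abs(P[:,2])<.02)][:,2]))
for x0 in (.423,.4735,.523,.572):
    q=P[(abs(P[:,0]-x0)<.022)&(P[:,2]>.176)&(P[:,2]<.2)&(P[:,1]<-.28)&(P[:,1]>-.43)]
    (cx,cy),(w,h),a=cv2.minAreaRect((q[:,:2]*1000).astype(np.float32)); 
    lo,hi=np.percentile(q[:,1],[1,99]); m=np.polyfit(q[:,1],q[:,0],1)
    print(len(q),q.mean(0),(cx,cy,w,h,a),lo,hi,'slope',np.degrees(np.arctan(m[0])),'x at y=-.35',np.polyval(m,-.35))
t=cv2.imread('pics/top2.png'); ct=cam('top')
m=[b for b in blobs(t,(0,0,150),(180,60,255),40) if 240<b[0][1]<290]; print([(b[0],b[1]) for b in m])
im=cv2.imread('pics/w2.png'); cv2.imwrite('pics/w2c.png',cv2.resize(im[100:240,180:440],(780,420),interpolation=cv2.INTER_CUBIC))
```

```text
ground z -0.0008076102012727588
1133 [ 0.4239 -0.3583  0.1843] (423.23846435546875, -359.7058410644531, 12.44393539428711, 60.10634994506836, 6.554745674133301) -0.38864125205153016 -0.3299806240870836 slope -6.276053683211551 x at y=-.35 0.42303371281532975
1013 [ 0.4731 -0.3547  0.1847] (472.9425964355469, -355.90032958984375, 12.142674446105957, 59.16899108886719, 6.452680587768555) -0.3844652140623841 -0.3266452077824797 slope -6.133697812481805 x at y=-.35 0.47263269040396616
1036 [ 0.5211 -0.3403  0.1849] (521.571533203125, -341.6064147949219, 12.045233726501465, 59.2911376953125, 6.758950710296631) -0.37043746558275004 -0.31231804003678 slope -6.3973705029342 x at y=-.35 0.5222066734517344
1175 [ 0.5695 -0.3298  0.1844] (570.6920776367188, -330.9813537597656, 12.719198226928711, 60.05580139160156, 6.192713260650635) -0.3600905767599444 -0.30143265220361304 slope -6.097718084784437 x at y=-.35 0.5716907795945568
[(array([428.2405, 247.0759]), array([410, 215,  52,  50,  79], dtype=int32)), (array([192.5714, 245.7778]), array([187, 240,  10,  11,  63], dtype=int32)), (array([435.9842, 257.8348]), array([421, 242,  33,  31, 442], dtype=int32)), (array([618.3906, 274.8438]), array([618, 254,   2,  39,  64], dtype=int32)), (array([307.0198, 267.204 ]), array([296, 256,  23,  23, 353], dtype=int32)), (array([ 92.1835, 270.0072]), array([ 83, 261,  19,  19, 278], dtype=int32)), (array([461.7333, 287.52  ]), array([448, 262,  41,  41,  75], dtype=int32)), (array([ 49.4731, 284.871 ]), array([ 33, 278,  33,  15,  93], dtype=int32))]
```

View pics/w2c.png

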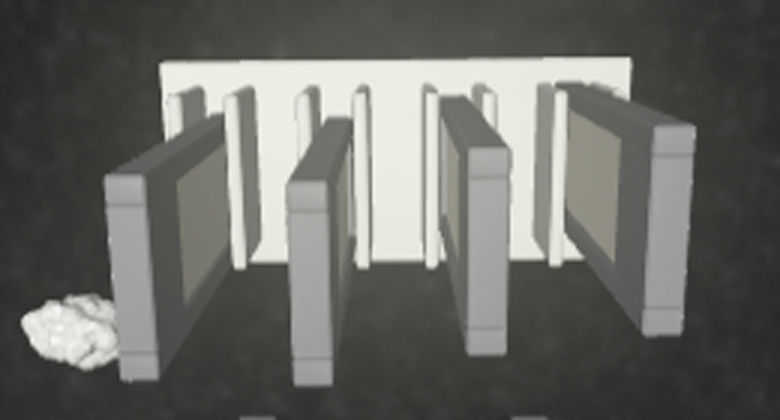

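Request:
{"name": "send_rows", "arguments": {"angular": [[0,0,0],[0,0,0],[0,0,0],[0,0,0],[0,0,0]], "travel": [[0.3,3.9,0],[0.3,3.9,0],[0,0,5],[0,0,4],[0,0,0]], "claw": [3,3,3,3,3]}}

```text
t: 25.6
eef_pos: [0.5705, -0.3237, 0.2532]
eef_rot: [[-0.108, 0.994, -0.006], [0.994, 0.108, 0.005], [0.006, -0.005, -1.0]]
wrist_force: [0.0, 0.1, 0.5]
grip_width: 0.0297
```

Run:
```python
from h import *
s=ctrl.state(); print(s['t'],s['eef_pos'],np.round(s['eef_rot'],3).tolist(),s['grip_width'])
t=cv2.imread('pics/top2.png'); ct=cam('top'); print(onz(ct,(307.0,267.2),.045))
```

```text
25.6 [ 0.57050368 -0.3236515   0.25316115] [[-0.108, 0.994, -0.006], [0.994, 0.108, 0.005], [0.006, -0.005, -1.0]] 0.029728176919884275
[0.40552717 0.058626   0.045     ]
```

Request:
{"name": "send_rows", "arguments": {"angular": [[0,0,0],[0,0,0],[0,0,0],[0,0,0],[0,0,0]], "travel": [[-0.7,0,3.5],[0,0,3.5],[0,0,2.5],[0,0,0],[0,0,0]], "claw": [3,3,3,3,0.6], "newtons": 50}}

```text
t: 26.22
eef_pos: [0.5737, -0.3342, 0.1642]
eef_rot: [[-0.107, 0.994, 0.003], [0.994, 0.107, -0.003], [-0.003, 0.003, -1.0]]
wrist_force: [1.1, -0.5, 0.3]
grip_width: 0.0128
```

Request:
{"name": "send_rows", "arguments": {"angular": [[0,0,0],[0,0,0],[0,0,0]], "travel": [[0,0,0],[0,0,0],[0,0,0]], "claw": [0.6,0.6,0.6]}}

```text
t: 26.6
eef_pos: [0.573, -0.3344, 0.1643]
eef_rot: [[-0.106, 0.994, 0.002], [0.994, 0.106, -0.003], [-0.003, 0.002, -1.0]]
wrist_force: [-2.7, 0.7, 6.3]
grip_width: 0.0116
```

Request:
{"name": "send_rows", "arguments": {"angular": [[0,0,0],[0,0,0],[0,0,0],[0,0,0],[0,0,0]], "travel": [[0,0,-2],[0,0,-4],[0,0,-5],[0,0,-5],[0,0,-3]], "claw": [0.6,0.6,0.6,0.6,0.6]}}

```text
t: 27.22
eef_pos: [0.5732, -0.3339, 0.356]
eef_rot: [[-0.106, 0.994, 0.005], [0.994, 0.106, -0.004], [-0.004, 0.005, -1.0]]
wrist_force: [-0.6, -0.8, -1.7]
grip_width: 0.0113
```

Request:
{"name": "send_rows", "arguments": {"angular": [[0,0,0]], "travel": [[0,0,0]], "claw": [0.6]}}

```text
t: 27.35
eef_pos: [0.5736, -0.3343, 0.3555]
eef_rot: [[-0.106, 0.994, 0.006], [0.994, 0.106, -0.005], [-0.006, 0.006, -1.0]]
wrist_force: [-0.5, -0.3, -0.8]
grip_width: 0.0115
```

Request:
{"name": "send_rows", "arguments": {"angular": [[0,0,0],[0,0,0],[0,0,0],[0,0,0],[0,0,0]], "travel": [[5.4,0.7,0],[5.4,0.7,0],[5.4,0.7,0],[5.4,0.7,0],[5.4,0.8,0]], "claw": [0.6,0.6,0.6,0.6,0.6]}}

```text
t: 27.98
eef_pos: [0.5789, -0.0595, 0.3493]
eef_rot: [[-0.106, 0.994, -0.002], [0.994, 0.106, 0.001], [0.001, -0.002, -1.0]]
wrist_force: [0.8, -0.2, -2.3]
grip_width: 0.0115
```

Request:
{"name": "send_rows", "arguments": {"angular": [[0,0,0],[0,0,0],[0,0,0],[0,0,1.4],[7.6,0,0]], "travel": [[5.4,0.8,0],[5.4,0.8,0],[5.4,0.8,0],[0,0,0],[0,0,0]], "claw": [0.6,0.6,0.6,0.6,0.6]}}

```text
t: 28.6
eef_pos: [0.584, 0.1028, 0.351]
eef_rot: [[-0.083, 0.987, -0.136], [0.997, 0.082, -0.012], [-0.0, -0.136, -0.991]]
wrist_force: [0.6, -0.3, -1.2]
grip_width: 0.0111
```

Request:
{"name": "send_rows", "arguments": {"angular": [[7.6,0,0],[7.6,0,0],[0,0,0]], "travel": [[0,0,0],[0,0,0],[0,0,0]], "claw": [0.6,0.6,0.6]}}

```text
t: 28.98
eef_pos: [0.5876, 0.1011, 0.3463]
eef_rot: [[-0.081, 0.916, -0.392], [0.997, 0.074, -0.031], [0.0, -0.393, -0.919]]
wrist_force: [0.3, 0.1, -1.9]
grip_width: 0.011
```

Request:
{"name": "send_rows", "arguments": {"angular": [[0,0,0],[0,0,0],[0,0,0],[0,0,0],[0,0,0]], "travel": [[0,2.1,5],[0,2.1,5],[0,1.4,3.3],[0,0.8,1.7],[0,0,0]], "claw": [0.6,0.6,0.6,0.6,0.6]}}

```text
t: 29.6
eef_pos: [0.5867, 0.102, 0.188]
eef_rot: [[-0.081, 0.919, -0.386], [0.997, 0.075, -0.032], [0.0, -0.388, -0.922]]
wrist_force: [-0.1, 0.3, -1.2]
grip_width: 0.0114
```

Run:
```python
from h import *
s=ctrl.state(); print(s['t'],s['eef_pos'],np.round(s['eef_rot'],3).tolist(),s['grip_width'])
im,d=capture('wrist'); t,dt=capture('side')
cv2.imwrite('pics/v5.png',np.vstack([im[:, :, ::-1],cv2.resize(t[150:220,220:440],(640,204),interpolation=cv2.INTER_CUBIC)[:,:,::-1]][:2])[:600])
```

```text
29.6 [0.58668119 0.1019618  0.18803664] [[-0.081, 0.919, -0.386], [0.997, 0.075, -0.032], [0.0, -0.388, -0.922]] 0.0113512321555727
```

View pics/v5.png

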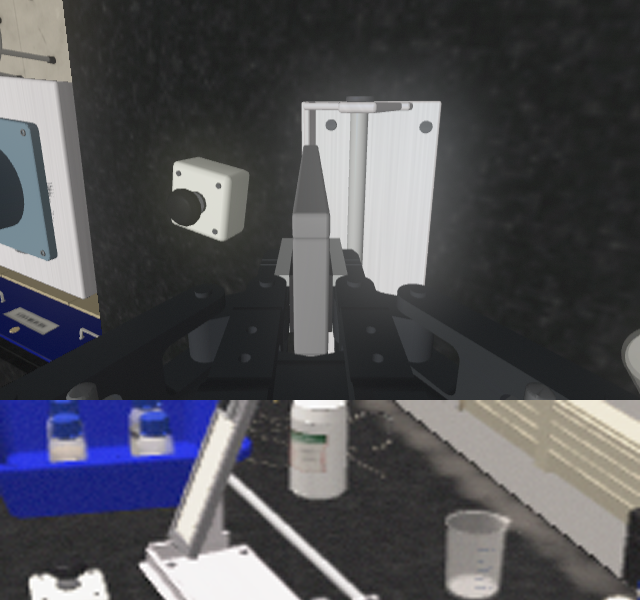

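Request:
{"name": "send_rows", "arguments": {"angular": [[0,0,0],[0,0,0],[0,0,0],[0,0,0]], "travel": [[0,0.6,1.4],[0,0.4,0.9],[0,0.1,0.3],[0,0,0]], "claw": [0.6,0.6,0.6,0.6]}}

```text
t: 30.2
eef_pos: [0.5871, 0.1023, 0.1596]
eef_rot: [[-0.082, 0.918, -0.387], [0.997, 0.076, -0.032], [0.0, -0.388, -0.922]]
wrist_force: [-0.0, -1.0, -1.4]
grip_width: 0.0115
```

Request:
{"name": "send_rows", "arguments": {"angular": [[0,0,0],[0,0,0]], "travel": [[0,0.1,0.3],[0,0,0]], "claw": [0.6,0.6]}}

```text
t: 30.45
eef_pos: [0.587, 0.1023, 0.1568]
eef_rot: [[-0.082, 0.919, -0.386], [0.997, 0.076, -0.032], [0.0, -0.388, -0.922]]
wrist_force: [-0.6, 0.7, -1.9]
grip_width: 0.0111
```

Request:
{"name": "send_rows", "arguments": {"angular": [[0,0,0],[0,0,0]], "travel": [[0,0.1,0.2],[0,0,0]], "claw": [0.6,0.6]}}

```text
t: 30.7
eef_pos: [0.5871, 0.1022, 0.1545]
eef_rot: [[-0.082, 0.919, -0.386], [0.997, 0.075, -0.032], [0.0, -0.388, -0.922]]
wrist_force: [-1.3, -0.1, -1.4]
grip_width: 0.0115
```

Request:
{"name": "send_rows", "arguments": {"angular": [[0,0,0],[0,0,0]], "travel": [[0,0.1,0.2],[0,0,0]], "claw": [0.6,0.6]}}

```text
t: 30.95
eef_pos: [0.5875, 0.1023, 0.153]
eef_rot: [[-0.082, 0.919, -0.385], [0.997, 0.075, -0.032], [-0.0, -0.387, -0.922]]
wrist_force: [0.6, 0.6, 2.8]
grip_width: 0.0114
```

Request:
{"name": "send_rows", "arguments": {"angular": [[0,0,0],[0,0,0]], "travel": [[0,-0.2,0.05],[0,0,0]], "claw": [0.6,0.6]}}

```text
t: 31.2
eef_pos: [0.5857, 0.1021, 0.1532]
eef_rot: [[-0.082, 0.919, -0.385], [0.997, 0.075, -0.032], [-0.0, -0.386, -0.922]]
wrist_force: [2.7, -0.5, 3.4]
grip_width: 0.0113
```

Request:
{"name": "send_rows", "arguments": {"angular": [[0,0,0],[0,0,0]], "travel": [[0,-0.2,0.05],[0,0,0]], "claw": [0.6,0.6]}}

```text
t: 31.45
eef_pos: [0.5831, 0.1019, 0.1531]
eef_rot: [[-0.082, 0.919, -0.386], [0.997, 0.076, -0.032], [-0.0, -0.387, -0.922]]
wrist_force: [1.8, 0.6, 1.6]
grip_width: 0.0117
```

Request:
{"name": "send_rows", "arguments": {"angular": [[0,0,0],[0,0,0]], "travel": [[0,-0.2,0.05],[0,0,0]], "claw": [0.6,0.6]}}

```text
t: 31.7
eef_pos: [0.5813, 0.1018, 0.1532]
eef_rot: [[-0.082, 0.919, -0.386], [0.997, 0.076, -0.032], [-0.0, -0.387, -0.922]]
wrist_force: [2.6, 0.4, 0.7]
grip_width: 0.0111
```

Request:
{"name": "send_rows", "arguments": {"angular": [[0,0,0],[0,0,0]], "travel": [[0,-0.2,0.09],[0,0,0]], "claw": [0.6,0.6]}}

```text
t: 31.95
eef_pos: [0.5803, 0.1017, 0.1536]
eef_rot: [[-0.082, 0.92, -0.383], [0.997, 0.076, -0.031], [0.0, -0.384, -0.923]]
wrist_force: [5.4, 0.4, 3.1]
grip_width: 0.0114
```

Request:
{"name": "send_rows", "arguments": {"angular": [[0,0,0],[0,0,0]], "travel": [[0,-0.2,0.09],[0,0,0]], "claw": [0.6,0.6]}}

```text
t: 32.2
eef_pos: [0.5793, 0.1016, 0.154]
eef_rot: [[-0.082, 0.922, -0.38], [0.997, 0.076, -0.031], [-0.0, -0.381, -0.925]]
wrist_force: [8.5, 0.3, 3.4]
grip_width: 0.0115
```

Request:
{"name": "send_rows", "arguments": {"angular": [[0,0,0],[1.8,0,0],[1.8,0,0],[0,0,0]], "travel": [[0,0.2,-0.05],[0,0.5,0],[0,0.5,0],[0,0,0]], "claw": [0.6,0.6,0.6,0.6]}}

```text
t: 32.7
eef_pos: [0.5897, 0.1024, 0.1495]
eef_rot: [[-0.082, 0.894, -0.44], [0.997, 0.073, -0.036], [-0.0, -0.442, -0.897]]
wrist_force: [5.5, 0.5, 7.4]
grip_width: 0.0116
```

Request:
{"name": "send_rows", "arguments": {"angular": [[0,0,0],[0,0,0],[0,0,0],[0,0,0],[0,0,0]], "travel": [[0,0,0],[0,0,0],[0,0,0],[0,0,-4],[0,0,-5]], "claw": [3.4,3.4,3.4,3.4,3.4]}}

```text
t: 33.33
eef_pos: [0.6271, 0.1056, 0.2293]
eef_rot: [[-0.082, 0.891, -0.447], [0.997, 0.073, -0.036], [0.0, -0.448, -0.894]]
wrist_force: [0.6, -0.3, 0.3]
grip_width: 0.0337
```

Request:
{"name": "send_rows", "arguments": {"angular": [[-8.8,0,0],[-8.8,0,0],[-8.8,0,0],[0,0,-1.4],[0,0,0]], "travel": [[0,0,-5],[0,0,-3],[0,0,0],[0,0,0],[0,0,0]], "claw": [3,3,3,3,3]}}

```text
t: 33.95
eef_pos: [0.6591, 0.1081, 0.3029]
eef_rot: [[-0.107, 0.994, -0.003], [0.994, 0.107, -0.0], [0.0, -0.003, -1.0]]
wrist_force: [0.3, -0.7, 0.3]
grip_width: 0.0297
```

Run:
```python
from h import *
s=ctrl.state(); print(s['t'],s['eef_pos'],np.round(s['eef_rot'],3).tolist(),s['grip_width'])
t,dt=capture('side');im,d=capture('wrist')
cv2.imwrite('pics/v6.png',np.vstack([im[:, :, ::-1],cv2.resize(t[150:220,220:440],(640,204),interpolation=cv2.INTER_CUBIC)[:,:,::-1]][:2])[:600])
```

```text
33.95 [0.65909318 0.10805523 0.30286483] [[-0.107, 0.994, -0.003], [0.994, 0.107, -0.0], [0.0, -0.003, -1.0]] 0.02972167869043521
```

View pics/v6.png

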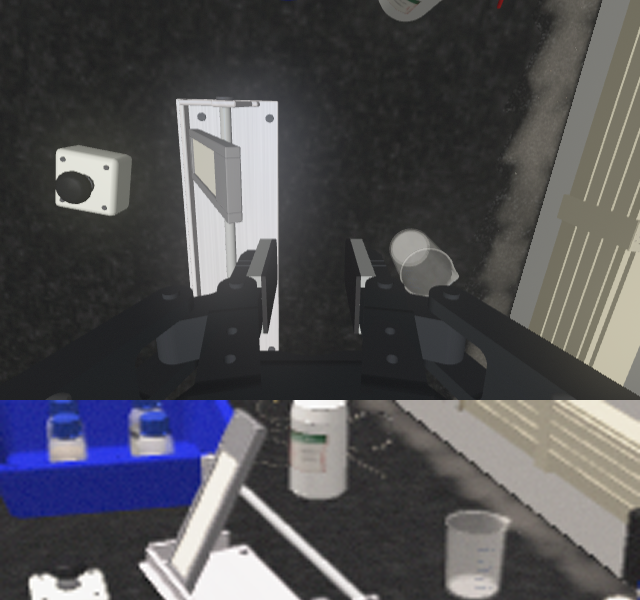

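Request:
{"name": "send_rows", "arguments": {"angular": [[0,0,0],[0,0,0],[0,0,0],[0,0,0],[0,0,0]], "travel": [[-5.4,-2.3,0.6],[-5.4,-2.3,0.6],[-5.4,-2.3,0.6],[-5.4,-2.3,0.6],[-5.4,-2.3,0.6]], "claw": [3,3,3,3,3]}}

```text
t: 34.67
eef_pos: [0.5738, -0.1749, 0.2719]
eef_rot: [[-0.106, 0.994, -0.002], [0.994, 0.106, 0.001], [0.001, -0.002, -1.0]]
wrist_force: [0.4, -0.4, -0.2]
grip_width: 0.0302
```

Request:
{"name": "send_rows", "arguments": {"angular": [[0,0,0],[0,0,0],[0,0,0],[0,0,0],[0,0,0]], "travel": [[-5.4,-2.3,0.6],[-5.4,-2.3,0.6],[-5.4,-2.3,0.6],[0,0,0],[0,0,0]], "claw": [3,3,3,3,3]}}

```text
t: 35.3
eef_pos: [0.5224, -0.3415, 0.2539]
eef_rot: [[-0.105, 0.994, -0.001], [0.994, 0.105, 0.002], [0.002, -0.001, -1.0]]
wrist_force: [0.0, 0.7, 0.9]
grip_width: 0.0298
```

Request:
{"name": "send_rows", "arguments": {"angular": [[0,0,0],[0,0,0],[0,0,0],[0,0,0],[0,0,0]], "travel": [[0,0,3.5],[0,0,3.5],[0,0,2.2],[0,0,0],[0,0,0]], "claw": [3,3,3,3,0.6]}}

```text
t: 35.92
eef_pos: [0.5232, -0.3405, 0.164]
eef_rot: [[-0.108, 0.994, 0.001], [0.994, 0.108, -0.001], [-0.001, 0.001, -1.0]]
wrist_force: [0.2, -0.4, 0.2]
grip_width: 0.0131
```

Request:
{"name": "send_rows", "arguments": {"angular": [[0,0,0],[0,0,0],[0,0,0]], "travel": [[0,0,0],[0,0,0],[0,0,0]], "claw": [0.6,0.6,0.6]}}

```text
t: 36.3
eef_pos: [0.5225, -0.3413, 0.1641]
eef_rot: [[-0.106, 0.994, 0.002], [0.994, 0.106, -0.001], [-0.001, 0.002, -1.0]]
wrist_force: [-0.8, 1.2, 4.1]
grip_width: 0.0114
```

Request:
{"name": "send_rows", "arguments": {"angular": [[0,0,0],[0,0,0],[0,0,0],[0,0,0],[0,0,0]], "travel": [[0,0,-2],[0,0,-4],[0,0,-5],[0,0,-5],[0,0,-3]], "claw": [0.6,0.6,0.6,0.6,0.6]}}

```text
t: 36.92
eef_pos: [0.5221, -0.3413, 0.356]
eef_rot: [[-0.106, 0.994, 0.003], [0.994, 0.106, -0.003], [-0.003, 0.002, -1.0]]
wrist_force: [-0.9, -0.5, -1.9]
grip_width: 0.0111
```

Request:
{"name": "send_rows", "arguments": {"angular": [[0,0,0],[0,0,0],[0,0,0],[0,0,0],[0,0,0]], "travel": [[5.1,1.5,0],[5.1,1.5,0],[5.1,1.5,0],[5.1,1.6,0],[5.1,1.6,0]], "claw": [0.6,0.6,0.6,0.6,0.6]}}

```text
t: 37.55
eef_pos: [0.5714, -0.0776, 0.3528]
eef_rot: [[-0.106, 0.994, -0.0], [0.994, 0.106, 0.0], [0.0, -0.0, -1.0]]
wrist_force: [1.1, -0.7, -1.3]
grip_width: 0.0116
```

Request:
{"name": "send_rows", "arguments": {"angular": [[0,0,0],[0,0,0],[0,0,1.4],[7.6,0,0],[7.6,0,0]], "travel": [[5.1,1.6,0],[5.1,1.6,0],[0,0,0],[0,0,0],[0,0,0]], "claw": [0.6,0.6,0.6,0.6,0.6]}}

```text
t: 38.17
eef_pos: [0.592, 0.0248, 0.3539]
eef_rot: [[-0.081, 0.961, -0.264], [0.997, 0.078, -0.022], [-0.001, -0.265, -0.964]]
wrist_force: [0.0, -1.2, -2.7]
grip_width: 0.0114
```

Request:
{"name": "send_rows", "arguments": {"angular": [[7.6,0,0],[0,0,0]], "travel": [[0,0,0],[0,0,0]], "claw": [0.6,0.6]}}

```text
t: 38.42
eef_pos: [0.5937, 0.0245, 0.349]
eef_rot: [[-0.081, 0.917, -0.391], [0.997, 0.075, -0.031], [0.001, -0.392, -0.92]]
wrist_force: [0.3, -0.7, -1.9]
grip_width: 0.0115
```

Request:
{"name": "send_rows", "arguments": {"angular": [[0,0,0],[0,0,0],[0,0,0],[0,0,0],[0,0,0]], "travel": [[0,2.1,5],[0,2.1,5],[0,2.1,5],[0,0.7,1.6],[0,0.4,0.8]], "claw": [0.6,0.6,0.6,0.6,0.6]}}

```text
t: 39.05
eef_pos: [0.5935, 0.0252, 0.1649]
eef_rot: [[-0.081, 0.92, -0.384], [0.997, 0.075, -0.032], [-0.0, -0.385, -0.923]]
wrist_force: [0.9, 0.3, -0.7]
grip_width: 0.0112
```

Request:
{"name": "send_rows", "arguments": {"angular": [[0,0,0],[0,0,0],[0,0,0]], "travel": [[0,0,0],[0,0.1,0.3],[0,0,0]], "claw": [0.6,0.6,0.6]}}

```text
t: 39.42
eef_pos: [0.5935, 0.0257, 0.1616]
eef_rot: [[-0.082, 0.919, -0.384], [0.997, 0.076, -0.032], [-0.0, -0.386, -0.923]]
wrist_force: [-0.5, 1.0, -2.1]
grip_width: 0.0117
```

Request:
{"name": "send_rows", "arguments": {"angular": [[0,0,0],[0,0,0]], "travel": [[0,0.1,0.25],[0,0,0]], "claw": [0.6,0.6]}}

```text
t: 39.67
eef_pos: [0.5929, 0.0257, 0.1578]
eef_rot: [[-0.082, 0.919, -0.386], [0.997, 0.076, -0.032], [0.0, -0.388, -0.922]]
wrist_force: [-0.2, 0.1, -1.1]
grip_width: 0.0117
```

Request:
{"name": "send_rows", "arguments": {"angular": [[0,0,0],[0,0,0]], "travel": [[0,0,0.4],[0,0,0]], "claw": [0.6,0.6]}}

```text
t: 39.92
eef_pos: [0.5911, 0.0256, 0.1538]
eef_rot: [[-0.082, 0.918, -0.387], [0.997, 0.076, -0.032], [0.0, -0.388, -0.921]]
wrist_force: [-0.1, -0.6, -1.0]
grip_width: 0.0112
```

Request:
{"name": "send_rows", "arguments": {"angular": [[0,0,0],[0,0,0]], "travel": [[0,-0.2,0.1],[0,0,0]], "claw": [0.6,0.6]}}

```text
t: 40.17
eef_pos: [0.5891, 0.0253, 0.1542]
eef_rot: [[-0.082, 0.919, -0.386], [0.997, 0.075, -0.032], [0.0, -0.388, -0.922]]
wrist_force: [0.7, -0.1, -1.2]
grip_width: 0.0115
```

Request:
{"name": "send_rows", "arguments": {"angular": [[0,0,0],[0,0,0]], "travel": [[0,-0.2,0.1],[0,0,0]], "claw": [0.6,0.6]}}

```text
t: 40.42
eef_pos: [0.5875, 0.0251, 0.1542]
eef_rot: [[-0.082, 0.919, -0.385], [0.997, 0.075, -0.032], [-0.0, -0.386, -0.923]]
wrist_force: [1.3, 0.3, -1.7]
grip_width: 0.0116
```

Request:
{"name": "send_rows", "arguments": {"angular": [[0,0,0],[0,0,0]], "travel": [[0,-0.2,0.08],[0,0,0]], "claw": [0.6,0.6]}}

```text
t: 40.67
eef_pos: [0.5864, 0.025, 0.1546]
eef_rot: [[-0.082, 0.921, -0.382], [0.997, 0.076, -0.032], [-0.0, -0.383, -0.924]]
wrist_force: [5.6, 1.1, -0.4]
grip_width: 0.0116
```

Request:
{"name": "send_rows", "arguments": {"angular": [[0,0,0],[0,0,0]], "travel": [[0,0.1,0.2],[0,0,0]], "claw": [0.6,0.6]}}

```text
t: 40.92
eef_pos: [0.5867, 0.025, 0.1533]
eef_rot: [[-0.082, 0.921, -0.382], [0.997, 0.076, -0.032], [-0.001, -0.383, -0.924]]
wrist_force: [5.9, 1.4, 4.6]
grip_width: 0.0115
```

Request:
{"name": "send_rows", "arguments": {"angular": [[1.8,0,0],[1.8,0,0],[0,0,0]], "travel": [[0,0.5,0],[0,0.5,0],[0,0,0]], "claw": [0.6,0.6,0.6]}}

```text
t: 41.3
eef_pos: [0.596, 0.0257, 0.1493]
eef_rot: [[-0.082, 0.895, -0.439], [0.997, 0.073, -0.037], [-0.001, -0.441, -0.898]]
wrist_force: [6.2, 0.1, 7.0]
grip_width: 0.0115
```

Request:
{"name": "send_rows", "arguments": {"angular": [[0,0,0],[0,0,0],[0,0,0],[0,0,0],[0,0,0]], "travel": [[0,0,0],[0,0,0],[0,0,0],[0,0,-4],[0,0,-5]], "claw": [3.4,3.4,3.4,3.4,3.4]}}

```text
t: 41.92
eef_pos: [0.6332, 0.0291, 0.2282]
eef_rot: [[-0.082, 0.891, -0.447], [0.997, 0.073, -0.036], [0.001, -0.448, -0.894]]
wrist_force: [0.6, 1.5, 0.1]
grip_width: 0.034
```

Request:
{"name": "send_rows", "arguments": {"angular": [[-8.8,0,0],[-8.8,0,0],[-8.8,0,0],[0,0,-1.4],[0,0,0]], "travel": [[0,0,-5],[0,0,-3],[0,0,0],[0,0,0],[0,0,0]], "claw": [3,3,3,3,3]}}

```text
t: 42.55
eef_pos: [0.6652, 0.0314, 0.3018]
eef_rot: [[-0.107, 0.994, -0.003], [0.994, 0.107, -0.0], [0.0, -0.003, -1.0]]
wrist_force: [-0.2, 0.2, -0.5]
grip_width: 0.0299
```

Request:
{"name": "send_rows", "arguments": {"angular": [[0,0,0],[0,0,0],[0,0,0],[0,0,0],[0,0,0]], "travel": [[-4.5,-2.9,0.6],[-4.5,-2.9,0.6],[-4.5,-2.9,0.6],[-4.5,-2.9,0.6],[-4.5,-2.9,0.6]], "claw": [3,3,3,3,3]}}

```text
t: 43.18
eef_pos: [0.5453, -0.2097, 0.2708]
eef_rot: [[-0.107, 0.994, -0.003], [0.994, 0.107, 0.001], [0.002, -0.003, -1.0]]
wrist_force: [1.4, 0.6, 0.5]
grip_width: 0.0301
```

Request:
{"name": "send_rows", "arguments": {"angular": [[0,0,0],[0,0,0],[0,0,0],[0,0,0],[0,0,0]], "travel": [[-4.6,-2.9,0.6],[-4.6,-2.9,0.6],[-4.6,-2.9,0.6],[0,0,0],[0,0,0]], "claw": [3,3,3,3,3]}}

```text
t: 43.8
eef_pos: [0.4737, -0.3545, 0.2529]
eef_rot: [[-0.105, 0.994, -0.001], [0.994, 0.105, 0.002], [0.002, -0.001, -1.0]]
wrist_force: [-0.3, 0.1, 0.1]
grip_width: 0.0299
```

Request:
{"name": "send_rows", "arguments": {"angular": [[0,0,0],[0,0,0],[0,0,0],[0,0,0],[0,0,0]], "travel": [[0,0,3.5],[0,0,3.5],[0,0,2.1],[0,0,0],[0,0,0]], "claw": [3,3,3,3,0.6]}}

```text
t: 44.42
eef_pos: [0.4743, -0.3537, 0.1638]
eef_rot: [[-0.108, 0.994, 0.001], [0.994, 0.108, -0.001], [-0.001, 0.001, -1.0]]
wrist_force: [0.5, -1.0, -0.3]
grip_width: 0.013
```

Request:
{"name": "send_rows", "arguments": {"angular": [[0,0,0],[0,0,0],[0,0,0]], "travel": [[0,0,0],[0,0,0],[0,0,0]], "claw": [0.6,0.6,0.6]}}

```text
t: 44.8
eef_pos: [0.4736, -0.3543, 0.1638]
eef_rot: [[-0.106, 0.994, 0.002], [0.994, 0.106, -0.001], [-0.001, 0.002, -1.0]]
wrist_force: [0.3, -0.2, 3.0]
grip_width: 0.0114
```

Request:
{"name": "send_rows", "arguments": {"angular": [[0,0,0],[0,0,0],[0,0,0],[0,0,0],[0,0,0]], "travel": [[0,0,-2],[0,0,-4],[0,0,-5],[0,0,-5],[0,0,-3]], "claw": [0.6,0.6,0.6,0.6,0.6]}}

```text
t: 45.42
eef_pos: [0.4731, -0.3544, 0.3558]
eef_rot: [[-0.106, 0.994, 0.002], [0.994, 0.106, -0.003], [-0.003, 0.002, -1.0]]
wrist_force: [-0.1, -0.1, -1.5]
grip_width: 0.0113
```

Request:
{"name": "send_rows", "arguments": {"angular": [[0,0,0],[0,0,0],[0,0,0],[0,0,0],[0,0,0]], "travel": [[4.8,2.6,0],[4.8,2.6,0],[4.8,2.6,0],[4.8,2.6,0],[4.8,2.7,0]], "claw": [0.6,0.6,0.6,0.6,0.6]}}

```text
t: 46.05
eef_pos: [0.578, -0.0999, 0.3527]
eef_rot: [[-0.106, 0.994, -0.0], [0.994, 0.106, -0.0], [-0.0, -0.0, -1.0]]
wrist_force: [0.1, -0.4, -1.5]
grip_width: 0.0115
```

Request:
{"name": "send_rows", "arguments": {"angular": [[0,0,0],[0,0,1.4],[7.6,0,0],[7.6,0,0],[7.6,0,0]], "travel": [[4.8,2.7,0],[0,0,0],[0,0,0],[0,0,0],[0,0,0]], "claw": [0.6,0.6,0.6,0.6,0.6]}}

```text
t: 46.68
eef_pos: [0.5994, -0.052, 0.3533]
eef_rot: [[-0.08, 0.918, -0.389], [0.997, 0.074, -0.032], [-0.001, -0.39, -0.921]]
wrist_force: [0.0, -0.8, -1.7]
grip_width: 0.0118
```

Request:
{"name": "send_rows", "arguments": {"angular": [[0,0,0],[0,0,0]], "travel": [[0,0,0],[0,0,0]], "claw": [0.6,0.6]}}

```text
t: 46.92
eef_pos: [0.5995, -0.0515, 0.3528]
eef_rot: [[-0.081, 0.92, -0.384], [0.997, 0.075, -0.031], [-0.0, -0.385, -0.923]]
wrist_force: [0.3, 0.0, -1.4]
grip_width: 0.0114
```

Request:
{"name": "send_rows", "arguments": {"angular": [[0,0,0],[0,0,0],[0,0,0],[0,0,0],[0,0,0]], "travel": [[0,2.1,5],[0,2.1,5],[0,2.1,5],[0,0.8,2],[0,0.4,0.8]], "claw": [0.6,0.6,0.6,0.6,0.6]}}

```text
t: 47.55
eef_pos: [0.5989, -0.0511, 0.1601]
eef_rot: [[-0.081, 0.919, -0.385], [0.997, 0.075, -0.031], [-0.0, -0.386, -0.923]]
wrist_force: [0.0, -0.3, -1.1]
grip_width: 0.0112
```

Request:
{"name": "send_rows", "arguments": {"angular": [[0,0,0],[0,0,0],[0,0,0],[0,0,0],[0,0,0]], "travel": [[0,0,0],[0,0.1,0.3],[0,0.1,0.25],[0,0,0.3],[0,0,0]], "claw": [0.6,0.6,0.6,0.6,0.6]}}

```text
t: 48.18
eef_pos: [0.5992, -0.051, 0.1525]
eef_rot: [[-0.082, 0.92, -0.383], [0.997, 0.075, -0.032], [-0.001, -0.385, -0.923]]
wrist_force: [2.0, 0.2, 5.0]
grip_width: 0.0113
```

Request:
{"name": "send_rows", "arguments": {"angular": [[0,0,0],[0,0,0]], "travel": [[0,-0.2,0.1],[0,0,0]], "claw": [0.6,0.6]}}

```text
t: 48.42
eef_pos: [0.5977, -0.0514, 0.1528]
eef_rot: [[-0.082, 0.921, -0.381], [0.997, 0.075, -0.033], [-0.002, -0.383, -0.924]]
wrist_force: [2.7, -0.4, 6.3]
grip_width: 0.0116
```

Request:
{"name": "send_rows", "arguments": {"angular": [[0,0,0],[0,0,0]], "travel": [[0,-0.2,0.1],[0,0,0]], "claw": [0.6,0.6]}}

```text
t: 48.68
eef_pos: [0.596, -0.0518, 0.1529]
eef_rot: [[-0.082, 0.921, -0.38], [0.997, 0.075, -0.033], [-0.002, -0.381, -0.924]]
wrist_force: [5.4, -0.8, 7.4]
grip_width: 0.0112
```

Request:
{"name": "send_rows", "arguments": {"angular": [[0,0,0],[0,0,0]], "travel": [[0,-0.2,0.05],[0,0,0]], "claw": [0.6,0.6]}}

```text
t: 48.92
eef_pos: [0.5935, -0.0519, 0.1528]
eef_rot: [[-0.082, 0.921, -0.381], [0.997, 0.075, -0.033], [-0.002, -0.383, -0.924]]
wrist_force: [3.7, -0.7, 6.1]
grip_width: 0.0113
```

Request:
{"name": "send_rows", "arguments": {"angular": [[0,0,0],[0,0,0]], "travel": [[0,-0.2,0.05],[0,0,0]], "claw": [0.6,0.6]}}

```text
t: 49.18
eef_pos: [0.5926, -0.0521, 0.1532]
eef_rot: [[-0.082, 0.922, -0.378], [0.997, 0.075, -0.033], [-0.002, -0.38, -0.925]]
wrist_force: [7.0, -0.0, 5.7]
grip_width: 0.0119
```

Request:
{"name": "send_rows", "arguments": {"angular": [[1.8,0,0],[1.8,0,0],[0,0,0]], "travel": [[0,0.6,0],[0,0.5,0],[0,0,0]], "claw": [0.6,0.6,0.6]}}

```text
t: 49.55
eef_pos: [0.6025, -0.0511, 0.149]
eef_rot: [[-0.082, 0.896, -0.437], [0.997, 0.073, -0.038], [-0.002, -0.439, -0.898]]
wrist_force: [5.3, -0.1, 8.9]
grip_width: 0.0117
```

Request:
{"name": "send_rows", "arguments": {"angular": [[0,0,0],[0,0,0],[0,0,0],[0,0,0],[0,0,0]], "travel": [[0,0,0],[0,0,0],[0,0,0],[0,0,-4],[0,0,-5]], "claw": [3.4,3.4,3.4,3.4,3.4]}}

```text
t: 50.18
eef_pos: [0.639, -0.0475, 0.2273]
eef_rot: [[-0.082, 0.891, -0.447], [0.997, 0.073, -0.036], [0.001, -0.448, -0.894]]
wrist_force: [0.5, -0.2, 0.2]
grip_width: 0.0338
```

Request:
{"name": "send_rows", "arguments": {"angular": [[-8.8,0,0],[-8.8,0,0],[-8.8,0,0],[0,0,-1.4],[0,0,0]], "travel": [[0,0,-5],[0,0,-3],[0,0,0],[0,0,0],[0,0,0]], "claw": [3,3,3,3,3]}}

```text
t: 50.8
eef_pos: [0.6709, -0.0452, 0.3009]
eef_rot: [[-0.107, 0.994, -0.003], [0.994, 0.107, -0.0], [0.0, -0.003, -1.0]]
wrist_force: [0.0, 0.1, -1.3]
grip_width: 0.0298
```

Request:
{"name": "send_rows", "arguments": {"angular": [[0,0,0],[0,0,0],[0,0,0],[0,0,0],[0,0,0]], "travel": [[-3.6,-3.5,0.6],[-3.6,-3.5,0.6],[-3.6,-3.5,0.6],[-3.6,-3.5,0.6],[-3.6,-3.5,0.6]], "claw": [3,3,3,3,3]}}

```text
t: 51.42
eef_pos: [0.5162, -0.2445, 0.27]
eef_rot: [[-0.107, 0.994, -0.003], [0.994, 0.107, 0.001], [0.001, -0.003, -1.0]]
wrist_force: [0.6, -0.2, -0.8]
grip_width: 0.0299
```

Request:
{"name": "send_rows", "arguments": {"angular": [[0,0,0],[0,0,0],[0,0,0],[0,0,0],[0,0,0]], "travel": [[-3.5,-3.5,0.6],[-3.5,-3.5,0.6],[-3.5,-3.5,0.6],[0,0,0],[0,0,0]], "claw": [3,3,3,3,3]}}

```text
t: 52.05
eef_pos: [0.4236, -0.3588, 0.2523]
eef_rot: [[-0.106, 0.994, -0.001], [0.994, 0.106, 0.002], [0.002, -0.001, -1.0]]
wrist_force: [1.2, -0.3, 0.4]
grip_width: 0.03
```

Request:
{"name": "send_rows", "arguments": {"angular": [[0,0,0],[0,0,0],[0,0,0],[0,0,0],[0,0,0]], "travel": [[0,0,3.5],[0,0,3.5],[0,0,2],[0,0,0],[0,0,0]], "claw": [3,3,3,3,0.6]}}

```text
t: 52.68
eef_pos: [0.424, -0.3581, 0.1638]
eef_rot: [[-0.108, 0.994, 0.001], [0.994, 0.108, -0.001], [-0.001, 0.001, -1.0]]
wrist_force: [-0.1, -0.8, -0.5]
grip_width: 0.013
```

Request:
{"name": "send_rows", "arguments": {"angular": [[0,0,0],[0,0,0],[0,0,0]], "travel": [[0,0,0],[0,0,0],[0,0,0]], "claw": [0.6,0.6,0.6]}}

```text
t: 53.05
eef_pos: [0.4232, -0.3585, 0.1639]
eef_rot: [[-0.106, 0.994, 0.001], [0.994, 0.106, -0.001], [-0.001, 0.001, -1.0]]
wrist_force: [-0.1, 0.8, 2.7]
grip_width: 0.0113
```

Request:
{"name": "send_rows", "arguments": {"angular": [[0,0,0],[0,0,0],[0,0,0],[0,0,0],[0,0,0]], "travel": [[0,0,-2],[0,0,-4],[0,0,-5],[0,0,-5],[0,0,-3]], "claw": [0.6,0.6,0.6,0.6,0.6]}}

```text
t: 53.68
eef_pos: [0.4228, -0.3585, 0.3559]
eef_rot: [[-0.106, 0.994, 0.002], [0.994, 0.106, -0.003], [-0.003, 0.002, -1.0]]
wrist_force: [0.1, 0.7, -1.3]
grip_width: 0.0112
```

Request:
{"name": "send_rows", "arguments": {"angular": [[0,0,0],[0,0,0],[0,0,0],[0,0,0],[0,0,0]], "travel": [[3.5,3.4,0],[3.5,3.4,0],[3.5,3.4,0],[3.5,3.5,0],[3.5,3.5,0]], "claw": [0.6,0.6,0.6,0.6,0.6]}}

```text
t: 54.3
eef_pos: [0.5758, -0.1646, 0.3528]
eef_rot: [[-0.106, 0.994, -0.0], [0.994, 0.106, -0.0], [-0.0, -0.0, -1.0]]
wrist_force: [-0.0, -1.1, -1.8]
grip_width: 0.0116
```

Request:
{"name": "send_rows", "arguments": {"angular": [[0,0,0],[0,0,1.4],[7.6,0,0],[7.6,0,0],[7.6,0,0]], "travel": [[3.5,3.5,0],[0,0,0],[0,0,0],[0,0,0],[0,0,0]], "claw": [0.6,0.6,0.6,0.6,0.6]}}

```text
t: 54.92
eef_pos: [0.6058, -0.1284, 0.3536]
eef_rot: [[-0.08, 0.918, -0.389], [0.997, 0.073, -0.032], [-0.001, -0.391, -0.921]]
wrist_force: [0.5, -1.0, -1.5]
grip_width: 0.0116
```

Request:
{"name": "send_rows", "arguments": {"angular": [[0,0,0],[0,0,0]], "travel": [[0,0,0],[0,0,0]], "claw": [0.6,0.6]}}

```text
t: 55.18
eef_pos: [0.6061, -0.128, 0.353]
eef_rot: [[-0.081, 0.92, -0.384], [0.997, 0.075, -0.031], [-0.0, -0.385, -0.923]]
wrist_force: [-0.5, -0.3, -0.4]
grip_width: 0.0114
```

Same sequence as the third.

Request:
{"name": "send_rows", "arguments": {"angular": [[0,0,0],[0,0,0],[0,0,0],[0,0,0],[0,0,0]], "travel": [[0,2.1,5],[0,2.1,5],[0,2.1,5],[0,0.8,2],[0,0.4,0.8]], "claw": [0.6,0.6,0.6,0.6,0.6]}}

```text
t: 55.8
eef_pos: [0.6055, -0.1276, 0.1604]
eef_rot: [[-0.081, 0.919, -0.385], [0.997, 0.074, -0.031], [-0.0, -0.386, -0.922]]
wrist_force: [0.4, -0.1, -1.1]
grip_width: 0.0115
```

Request:
{"name": "send_rows", "arguments": {"angular": [[0,0,0],[0,0,0],[0,0,0],[0,0,0],[0,0,0]], "travel": [[0,0,0],[0,0.1,0.3],[0,0.1,0.25],[0,0,0.3],[0,0,0]], "claw": [0.6,0.6,0.6,0.6,0.6]}}

```text
t: 56.42
eef_pos: [0.6058, -0.1274, 0.1526]
eef_rot: [[-0.082, 0.92, -0.384], [0.997, 0.075, -0.032], [-0.001, -0.385, -0.923]]
wrist_force: [1.5, 1.1, 5.3]
grip_width: 0.0114
```

Request:
{"name": "send_rows", "arguments": {"angular": [[0,0,0],[0,0,0]], "travel": [[0,-0.2,0.05],[0,0,0]], "claw": [0.6,0.6]}}

```text
t: 56.68
eef_pos: [0.6039, -0.1278, 0.1527]
eef_rot: [[-0.082, 0.92, -0.383], [0.997, 0.075, -0.033], [-0.001, -0.385, -0.923]]
wrist_force: [2.7, 0.1, 4.9]
grip_width: 0.0111
```

Request:
{"name": "send_rows", "arguments": {"angular": [[0,0,0],[0,0,0]], "travel": [[0,-0.2,0.05],[0,0,0]], "claw": [0.6,0.6]}}

```text
t: 56.92
eef_pos: [0.6016, -0.1279, 0.1527]
eef_rot: [[-0.082, 0.92, -0.384], [0.997, 0.075, -0.033], [-0.001, -0.386, -0.923]]
wrist_force: [3.3, -0.4, 6.1]
grip_width: 0.0115
```

Request:
{"name": "send_rows", "arguments": {"angular": [[0,0,0],[0,0,0]], "travel": [[0,-0.2,0.05],[0,0,0]], "claw": [0.6,0.6]}}

```text
t: 57.18
eef_pos: [0.6, -0.1281, 0.1528]
eef_rot: [[-0.082, 0.92, -0.383], [0.997, 0.075, -0.032], [-0.001, -0.385, -0.923]]
wrist_force: [4.9, 0.4, 5.2]
grip_width: 0.0113
```

Request:
{"name": "send_rows", "arguments": {"angular": [[0,0,0],[0,0,0]], "travel": [[0,-0.15,0.05],[0,0,0]], "claw": [0.6,0.6]}}

```text
t: 57.42
eef_pos: [0.5993, -0.1281, 0.1531]
eef_rot: [[-0.082, 0.921, -0.381], [0.997, 0.076, -0.033], [-0.001, -0.382, -0.924]]
wrist_force: [7.0, -0.1, 5.9]
grip_width: 0.0114
```

Request:
{"name": "send_rows", "arguments": {"angular": [[1.8,0,0],[1.8,0,0],[0,0,0]], "travel": [[0,0.6,0],[0,0.5,0],[0,0,0]], "claw": [0.6,0.6,0.6]}}

```text
t: 57.8
eef_pos: [0.6092, -0.1273, 0.1489]
eef_rot: [[-0.082, 0.894, -0.44], [0.997, 0.073, -0.038], [-0.001, -0.442, -0.897]]
wrist_force: [6.3, 0.6, 10.3]
grip_width: 0.0116
```

Request:
{"name": "send_rows", "arguments": {"angular": [[0,0,0],[0,0,0],[0,0,0],[0,0,0],[0,0,0]], "travel": [[0,0,0],[0,0,0],[0,0,0],[0,0,-4],[0,0,-5]], "claw": [3.4,3.4,3.4,3.4,3.4]}}

```text
t: 58.42
eef_pos: [0.6465, -0.1239, 0.2281]
eef_rot: [[-0.081, 0.891, -0.447], [0.997, 0.073, -0.035], [0.001, -0.448, -0.894]]
wrist_force: [1.0, -0.4, -1.2]
grip_width: 0.0338
```

Request:
{"name": "send_rows", "arguments": {"angular": [[-8.8,0,0],[-8.8,0,0],[-8.8,0,0],[0,0,0],[0,0,0]], "travel": [[0,0,-5],[0,0,-5],[0,0,0],[-4,-5,0],[-4,-5,0]], "claw": [3,3,3,3,3]}}

```text
t: 59.05
eef_pos: [0.5918, -0.2069, 0.321]
eef_rot: [[-0.083, 0.997, -0.0], [0.997, 0.083, -0.0], [-0.0, -0.0, -1.0]]
wrist_force: [0.9, -0.7, -0.1]
grip_width: 0.0298
```

Request:
{"name": "send_rows", "arguments": {"angular": [[0,0,0],[0,0,0],[0,0,0],[0,0,0],[0,0,0]], "travel": [[0,-5,0],[0,-5,0],[0,-5,0],[0,-4,0],[0,0,0]], "claw": [0,0,0,0,0]}}

```text
t: 59.68
eef_pos: [0.4019, -0.2221, 0.3212]
eef_rot: [[-0.079, 0.997, -0.0], [0.997, 0.079, -0.0], [-0.0, -0.001, -1.0]]
wrist_force: [1.1, -0.2, 0.4]
grip_width: -0.0002
```

Run:
```python
from h import *
np.set_printoptions(precision=4,suppress=True)
s=ctrl.state(); print(s['t'],s['eef_pos'],np.round(s['eef_rot'],3).tolist(),s['grip_width'])
im,d=capture('wrist'); np.save('w3d.npy',d); cv2.imwrite('pics/w3.png',im[:,:,::-1]); np.savez('w3s.npz',p=s['eef_pos'],R=s['eef_rot'])
for n in ('wrist',):
    print(spotter.look_for('timer',n)[:1])
t,_=capture('top'); cv2.imwrite('pics/top3.png',t[:,:,::-1]); print(spotter.look_for('timer','top')[:1])
sd,_=capture('side'); cv2.imwrite('pics/side3.png',sd[:,:,::-1])
c=cv2.resize(sd[150:270,220:440],(400,218),interpolation=cv2.INTER_CUBIC); c2=cv2.resize(t[180:290,260:400],(277,218),interpolation=cv2.INTER_CUBIC)
b=np.hstack([c,c2]); b=cv2.resize(b,(640,200))
cv2.imwrite('pics/v7.png',np.vstack([im,b])[:,:,::-1])
```

```text
59.675 [ 0.4019 -0.2221  0.3212] [[-0.079, 0.997, -0.0], [0.997, 0.079, -0.0], [-0.0, -0.001, -1.0]] -0.0001649227235383094
[]
[{'rect': [296.2, 257.6, 320.0, 277.5], 'conf': 0.79}]
```

View pics/v7.png

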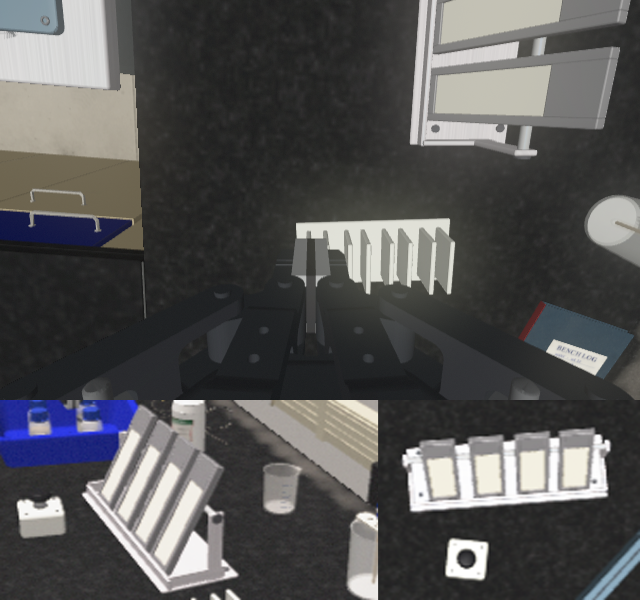

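Request:
{"name": "send_rows", "arguments": {"angular": [[0,0,0],[0,0,0],[0,0,0],[0,0,0],[0,0,0]], "travel": [[5.5,0.5,1.5],[5.5,0.5,1.5],[5.5,0.5,1.5],[5.5,0.6,1.5],[0,0,0]], "claw": [0,0,0,0,0]}}

```text
t: 60.55
eef_pos: [0.4065, 0.0028, 0.2596]
eef_rot: [[-0.089, 0.996, -0.003], [0.996, 0.089, 0.002], [0.002, -0.003, -1.0]]
wrist_force: [0.5, -0.8, -0.1]
grip_width: -0.0003
```

Request:
{"name": "send_rows", "arguments": {"angular": [[0,0,0]], "travel": [[0,0,0]], "claw": [0]}}

```text
t: 60.68
eef_pos: [0.4078, -0.0011, 0.2609]
eef_rot: [[-0.084, 0.996, -0.0], [0.996, 0.084, -0.001], [-0.001, -0.0, -1.0]]
wrist_force: [1.0, 0.0, 0.9]
grip_width: -0.0001
```

Run:
```python
from h import *
np.set_printoptions(precision=4,suppress=True)
s=ctrl.state(); print(s['t'],s['eef_pos'],np.round(s['eef_rot'],3).tolist())
im,d=capture('wrist'); cv2.imwrite('pics/w4.png',im[:,:,::-1]); cw=cam('wrist',s)
ls=spotter.look_for('timer','wrist')[:1]; print(ls)
P=cloud(cw,d)
q=P[(P[...,2]>.058)&(P[...,2]<.08)&(abs(P[...,0]-.405)<.06)&(abs(P[...,1]-.06)<.06)]
print(len(q),q.mean(0),q.min(0),q.max(0)); print(cv2.minEnclosingCircle((q[:,:2]*1000).astype(np.float32)))
q=P[(P[...,2]>.03)&(P[...,2]<.05)&(abs(P[...,0]-.405)<.07)&(abs(P[...,1]-.06)<.07)]
print(len(q),cv2.minAreaRect((q[:,:2]*1000).astype(np.float32)))
t=cv2.imread('pics/top3.png')[255:280,294:322]; g=cv2.cvtColor(t,cv2.COLOR_BGR2GRAY)
n,l,st,c=cv2.connectedComponentsWithStats((g[4:-4,5:-5]<110).astype(np.uint8)); print(st,c)
for i in range(1,n): print(onz(cam('top'),c[i]+[299,259],.066))
```

```text
60.675 [ 0.4078 -0.0011  0.2609] [[-0.084, 0.996, -0.0], [0.996, 0.084, -0.001], [-0.001, -0.0, -1.0]]
[{'rect': [277.1, 67.2, 352.5, 150.5], 'conf': 0.62}]
1324 [0.4058 0.0589 0.0643] [0.3878 0.0405 0.0584] [0.4243 0.0769 0.0684]
((405.92822265625, 58.51494598388672), 18.40875816345215)
3943 ((405.4000244140625, 58.67683029174805), (70.05117797851562, 70.82398986816406), 84.53297424316406)
[[  0   0  18  17 226]
 [  3   3  10  11  80]] [[8.7566 8.0575]
 [7.775  7.8375]]
[0.4061 0.0588 0.066 ]
```

View pics/w4.png

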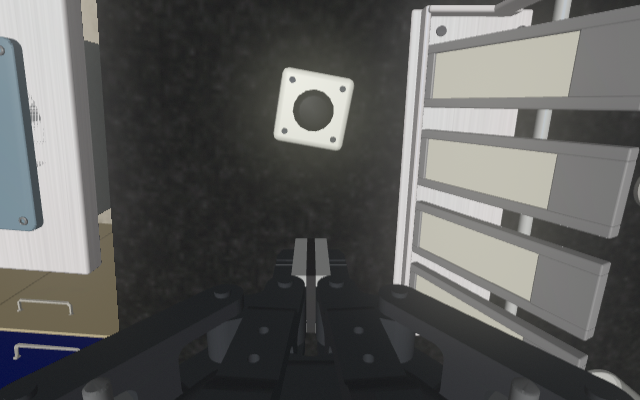

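Request:
{"name": "send_rows", "arguments": {"angular": [[0,0,0],[0,0,0],[0,0,0],[0,0,0],[0,0,0]], "travel": [[3,0.15,0],[3,0.15,4.5],[0,0,5],[0,0,4],[0,0,2]], "claw": [0,0,0,0,0]}}

```text
t: 61.4
eef_pos: [0.4048, 0.0575, 0.1041]
eef_rot: [[-0.079, 0.997, -0.003], [0.997, 0.079, 0.0], [0.0, -0.002, -1.0]]
wrist_force: [-0.0, -0.2, 0.7]
grip_width: -0.0001
```

Request:
{"name": "send_rows", "arguments": {"angular": [[0,0,0],[0,0,0]], "travel": [[0,0,0.5],[0,0,0]], "claw": [0,0]}}

```text
t: 61.65
eef_pos: [0.406, 0.0579, 0.1013]
eef_rot: [[-0.08, 0.997, 0.001], [0.997, 0.08, -0.0], [-0.0, 0.001, -1.0]]
wrist_force: [0.2, 0.6, 1.1]
grip_width: -0.0002
```

Request:
{"name": "send_rows", "arguments": {"angular": [[0,0,0],[0,0,0],[0,0,0]], "travel": [[0,0,1.2],[0,0,0.6],[0,0,0]], "claw": [0,0,0]}}

```text
t: 62.02
eef_pos: [0.406, 0.0585, 0.0831]
eef_rot: [[-0.082, 0.997, 0.001], [0.997, 0.082, -0.0], [-0.001, 0.001, -1.0]]
wrist_force: [1.7, -1.3, 4.2]
grip_width: -0.0002
```

Request:
{"name": "send_rows", "arguments": {"angular": [[0,0,0],[0,0,0]], "travel": [[0,0,0.5],[0,0,0]], "claw": [0,0]}}

```text
t: 62.28
eef_pos: [0.406, 0.0586, 0.0782]
eef_rot: [[-0.082, 0.997, 0.002], [0.997, 0.082, -0.0], [-0.001, 0.002, -1.0]]
wrist_force: [0.2, -2.2, 5.9]
grip_width: -0.0001
```

Request:
{"name": "send_rows", "arguments": {"angular": [[0,0,0],[0,0,0]], "travel": [[0,0,0.3],[0,0,0]], "claw": [0,0]}}

```text
t: 62.52
eef_pos: [0.4061, 0.0585, 0.0753]
eef_rot: [[-0.082, 0.997, 0.002], [0.997, 0.082, -0.001], [-0.001, 0.002, -1.0]]
wrist_force: [0.5, -1.8, 7.1]
grip_width: 0.0004
```

Request:
{"name": "send_rows", "arguments": {"angular": [[0,0,0],[0,0,0]], "travel": [[0,0,0.2],[0,0,0]], "claw": [0,0]}}

```text
t: 62.78
eef_pos: [0.4062, 0.0586, 0.0743]
eef_rot: [[-0.082, 0.997, 0.002], [0.997, 0.082, -0.001], [-0.001, 0.002, -1.0]]
wrist_force: [-1.9, -2.3, 18.7]
grip_width: 0.0003
```

Request:
{"name": "send_rows", "arguments": {"angular": [[0,0,0],[0,0,0]], "travel": [[0,0,0.2],[0,0,0]], "claw": [0,0]}}

```text
t: 63.02
eef_pos: [0.4064, 0.0585, 0.0739]
eef_rot: [[-0.083, 0.997, 0.003], [0.997, 0.083, -0.001], [-0.001, 0.003, -1.0]]
wrist_force: [-8.0, -2.3, 40.1]
grip_width: 0.0002
```

Request:
{"name": "send_rows", "arguments": {"angular": [[0,0,0],[0,0,0],[0,0,0],[0,0,0],[0,0,0]], "travel": [[0,0,-1],[0,0,-2],[0,0,-5],[0,0,-5],[0,0,-5]], "claw": [0,0,0,0,0]}}

```text
t: 63.65
eef_pos: [0.4042, 0.0592, 0.2519]
eef_rot: [[-0.082, 0.997, -0.002], [0.997, 0.082, 0.001], [0.001, -0.002, -1.0]]
wrist_force: [1.3, -0.2, -0.1]
grip_width: 0.0002
```

Request:
{"name": "send_rows", "arguments": {"angular": [[0,0,0],[0,0,0],[0,0,0],[0,0,0],[0,0,0]], "travel": [[-5,0,0],[-5,0,0],[-5,0,0],[-5,0,0],[-3,0,0]], "claw": [0,0,0,0,0]}}

```text
t: 64.28
eef_pos: [0.4235, -0.1721, 0.2502]
eef_rot: [[-0.08, 0.997, -0.001], [0.997, 0.08, 0.001], [0.001, -0.001, -1.0]]
wrist_force: [0.6, -1.3, -1.0]
grip_width: -0.0001
```

Request:
{"name": "send_rows", "arguments": {"angular": [[0,0,0],[0,0,0],[0,0,0],[0,0,0]], "travel": [[0,0,0],[0,0,0],[0,0,0],[0,0,0]], "claw": [0,0,0,0]}}

```text
t: 64.78
eef_pos: [0.424, -0.1694, 0.251]
eef_rot: [[-0.083, 0.997, 0.0], [0.997, 0.083, 0.0], [0.0, 0.0, -1.0]]
wrist_force: [0.3, 0.3, 0.0]
grip_width: -0.0005
```

Run:
```python
from h import *
np.set_printoptions(precision=4,suppress=True)
s=ctrl.state(); print(s['t'],s['eef_pos'],s['wrist_force'])
t,_=capture('top'); sd,d=capture('side'); P=cloud(cam('side'),d)
q=P[(P[...,2]>.052)&(P[...,2]<.08)&(abs(P[...,0]-.405)<.04)&(abs(P[...,1]-.058)<.04)]; print('plunger top z',len(q),q[:,2].max() if len(q) else None)
a=cv2.resize(sd[130:270,200:440],(720,420),interpolation=cv2.INTER_CUBIC); b=cv2.resize(t[180:290,150:400],(409,180)); b=cv2.copyMakeBorder(b,0,0,0,311,cv2.BORDER_CONSTANT)
cv2.imwrite('pics/v9.png',np.vstack([a,b])[:,:,::-1])
```

```text
64.775 [ 0.424  -0.1694  0.251 ] [0.306  0.2688 0.0055]
plunger top z 98 0.06986856902562423
```

View pics/v9.png

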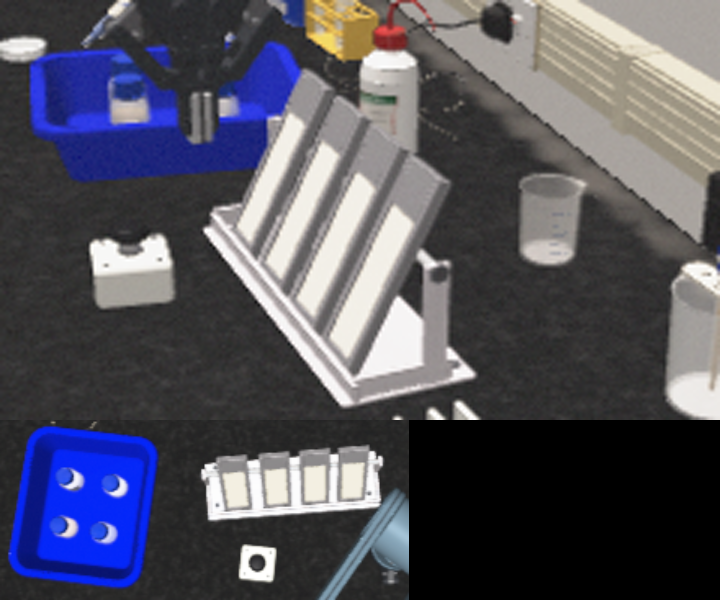

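All four bottles are upright in the tray (bottom inset). All four cassettes lean square and in line, the plunger is back up, and the bystanders are in place. I'm handing in.

```bash
python3 -c "
from cell import job_done; print(job_done())"
```

```text
the job is handed in; nothing more can be done
None
```

The job is handed in at about 65 s of robot time, with every part done in the order asked.

- **Bottles:** all four were moved from the drying stand to the blue tray, and all stand upright in the last top picture.
- **Cassettes:** all four now lean in the stand, about 77–80 mm apart. Each was pressed gently against the front lip before release. The last top and side pictures show them square, in line and resting on the rail.
- **Timer:** something had shifted it about 3 cm since the start, so I measured it again before pressing. I pressed the plunger to its stop, about 13 mm of travel. It came back up: the side camera's depth reading puts its top at about 70 mm, against 68 mm stated.
- **Press force:** the final push ended at 40.1 N at the wrist, well under the 120 N wrist limit. It went through the closed fingertips, not the gripper's body. That equals the 40 N limit set for the arm or gripper body, so it was harder than needed.
- **Stand position:** my first camera estimate was about 3.5 mm too far back compared with where the cassettes touched the lip. I corrected it after the first cassette.
- **Wash bottle and beaker:** neither was touched, and both look unmoved in the pictures.

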